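# Seat PCR cap strips in a guarded roller press

### The job

Press the cap strips of the well plate home by feeding the plate through the roller press. Take the push stick from its tray and with it, never with the fingers, push the plate gently and steadily in between the rails, under the guard and the roller, until it bears firmly against the end stop with all four strips pressed down. Then lay the stick back flat in its tray, leave the plate past the roller, and do not disturb the things around.

Things in the scene. Friction and masses are not known exactly. Their poses are not given: they have to be found in the camera images.
- press: Bench roller press, fixed: grey base 456 mm long, 160 mm wide, with a flat metal deck 25 mm above the bench, from x = -262 to +194 mm. Origin: on the bench under the roller's axis, on the channel's middle line; +x is the feed direction, y across, z up. Cheeks and cross head (x +-30 mm) rise to 141 mm above the bench.
- lead_in (a point): On the deck, middle line, 100 mm before the roller axis: where the flared lead-ins begin, there open to y = +-58 mm. They narrow to the straight steel rails (14 mm high, inner faces at y = +-44.75 mm, from 50 mm before to 190 mm after the roller axis): a channel 89.5 mm wide, 4 mm wider than the plate. Before the lead-ins the deck is bare.
- mouth (a point): On the deck, middle line, at the front edge of the clear guard, 57 mm before the roller axis. The guard roofs the channel from here to 57 mm after the axis, its underside 27 mm above the deck: too low for a gripper. Ease the plate in here at about 20 mm/s: run hard into the lead-ins it knocks with more than the 25 N it can bear.
- outfeed (a point): On the deck, middle line, 100 mm after the roller axis. Farther on, a rigid aluminium end stop bar crosses the channel, clamped on the rails with two black thumb screws. It was set by hand, its flat face anywhere from 138 to 160 mm after the roller axis; its place is not reported: feel for it. Firmly home: the stick presses the plate on it with 5 N or more, held for 0.2 s.
- nip (a point): Lowest line of the roller at rest, 17 mm above the deck, right above the press's origin. The free-turning rubber roller, 32 mm in diameter, is sprung down with about 21 N: it clears the plate's rim and squeezes the cap strips down. Feeding takes 1 N on the bare deck, about 8 N as each strip goes under the roller, 1 N again after the last.
- plate: White skirted 96-well plate, 127.8 x 85.5 mm, 16 mm high, about 0.13 kg, loose, a little askew on the infeed deck before the lead-ins. Origin: centre of its underside; x along its length (the feed direction when squared up), z up. Four grey 8-cap strips lie across it. Brittle: the stick must never push on it with more than 25 N.
- caps_a (a joint): How far the leading cap strip (49.5 mm ahead of the plate's centre) is pressed into its wells, m: 0 to 0.0015 at the start (standing up to 5.5 mm over the rim), 0.0035 fully home (2 mm over the rim). Push fit, takes about 8 N.
- caps_b (a joint): The same for the second strip, 13.5 mm ahead of the plate's centre.
- caps_c (a joint): The same for the third strip, 13.5 mm behind the plate's centre.
- caps_d (a joint): The same for the last strip, 49.5 mm behind the plate's centre.
- stick: White plastic push stick, 0.16 kg, one piece: shaft 22 mm wide, 12 mm high, x = -25 to +166 mm; cross head 60 mm wide, 14 mm high, flat front face at x = +180 mm; upright grip block 40 mm (x) by 16 mm (y), top 60 mm above the underside, centred at x = 0. Origin: on the underside below the block; x points to the head, z up. The head fits under the guard and roller.
- stick_face (a point): Middle of the flat front face of the stick's head, 7 mm above the underside, 180 mm ahead of the stick's origin.
- stick_grip (a point): Where to grip the stick's upright block, 42 mm above its underside, on its centre line; pinch it across its 16 mm width.
- tray: Shallow steel tray, fixed on the bench, 300 mm (x) by 140 mm (y), rim 14 mm high, walls 4 mm, inner floor 5 mm above the bench. Origin: on the bench under its centre. The stick starts in it with its head towards the tray's +x end, and goes back there, either way round.
- jar: White jar with a red screw cap, 72 mm wide, 100 mm high, a bystander. Origin: centre of the underside.
- tipbox: Green pipette-tip box, 87 x 122 mm, 62 mm high, a bystander. Origin: centre of the underside.
- tuberack: Purple rack, 60 x 110 mm, with four capped tubes, 74 mm high, a bystander. Origin: centre of the underside.
Things that resemble listed ones, but are neither listed nor needed, are in the scene too. Several things have the shape of the stick; the one meant has the colours described above.

How it is judged:
By the outcome, as a careful person would: the job done as asked, in the order asked, and still so for the second after the job is handed in, with the robot touching nothing.
It also fails if it takes over 72 s, if anything falls off the work surface, if the arm or the gripper's body presses on something with over 40 N, if the wrist force passes 120 N, or if a joint passes its speed limit or range.

### The arm

A 6-joint arm with a two-finger parallel gripper is mounted at the origin on the work surface. World frame = base frame: x ahead of the robot, y to its left, z up, the work surface at z = 0. Lengths are in m, angles in rad, forces in N, time in s.
With the tool pointing down it reaches from about 0.325 to 0.85 m from the base axis. Payload 15.5 kg.
Tool frame: the origin (TCP) lies between the finger pads; the fingertips stand 11 mm ahead of it and the grasp point (between the pads) lies 8 mm behind it; z points along the fingers, y is the direction in which the jaws open and shut (so a half turn about z gives the same grasp; the last joint's range is limited). The gripper opens to 91 mm and grips with 3 to 60 N. Pads are 32 mm wide; open, the fingers measure 118 mm over their backs; the gripper's body (76 mm by 178 mm) begins 60 mm behind the grasp point.
Start: joints at [1.113, 0.494, 1.345, -0, 1.302, -0.096], TCP at [0.222, 0.584, 0.188] pointing down, gripper open.
Joint ranges: [-2.91, 2.91], [-0.82, 2.16], [0.22, 2.67], [-1.22, 4.37], [0.12, 2.79], [-3.08, 3.08]. Speed limits (rad/s): [1.89, 1.89, 2.57, 3.01, 3.01, 3.01].

### API

Orientations are given as a unit quaternion [w, x, y, z].
In Python, from plant import readout, vision, ticket gives the robot as it stands.
- The arm moves only by the tool apply_moves, never from a script. Its argument "plan" is a list of rows, each a list of 2 entries, a list of its own where there are three numbers: the shift along the tool's x, y, z in m, then the turn, a rotation vector about the tool's x, y, z in rad. In form: [[[x, y, z], [ax, ay, az]], ...]. A call has 1 to 10 rows; each row shifts and turns the commanded pose from where the row before left it, along the tool's axes as they then stand; what a row does not reach is not made up. A row lasts 1/8 s, in which the tool goes at most 62.5 mm and 10.7 degrees, less where a joint would pass 70% of its speed; a pose out of reach is approached as far as the arm can. A call with a gripper value outside its range is refused whole. "grip" is the closure, from 0 (fully open) to 1 (shut), set as the call begins (left out, the last holds). The fingers move at their own pace and stop on an object; "grip_force" is the grip in N (left out, the last holds). Time passes only in rows, so rows that do not move let the fingers close. It gives the time, the measured TCP pose, the force and the opening at its end, in the units of the state.
- readout.get_state(): the state, without advancing time (a new reading comes with each control period).
- vision.grab_frame(name): name is "scene" or "top" or "wrist"; returns a dict with "frame" (480x640x3 uint8, blue, green, red), "camera_matrix" (3x3 intrinsics, pixels), "R" (3x3) and "t" (3): a world point X has camera coordinates R X + t. Camera axes: x right, y down, z forward; pixel columns grow to the right and rows downward; lengths in m; the calibration is good to about 2 mm. The wrist camera is an equidistant fisheye: a pixel r from the principal point sees the ray r / f radians off the axis. A picture is of the moment at which its call begins. There is no depth.
- ticket.close_job(): hands the job in, once; it reports no verdict.
The state is a dict: "clock": time; "joints": joint angles; "joint_vel": joint speeds; "joint_torque": joint torques, N m; "position": TCP position; "ee_rot": TCP orientation; "ft_force": force on the tool from outside, world axes, zero at the start; "torque": the same for the moment, N m; "gripper_width": opening from 0.0 (shut) to 1.0 (fully open).
Only numpy, scipy, OpenCV 4.12 (cv2) and the standard library are available. Lean on these libraries where they do the work, as an engineer would, in place of code of your own. Each camera call takes 0.05 s, during which the arm holds its last target.

## Working session

There is one attempt and no reset: what is moved stays moved. The work goes in short steps, Python scripts to look and compute and a tool call to move; the robot and the scene stay as the last step left them, time stands still between calls to the robot, and variables do not carry over. Pictures are saved under pics/ and viewed, and the job is handed in when it is done.

Besides the shell and the picture viewer there is one more tool, called after "Emit:" as name([rows], argument=value, ...), one row to a line, values as JSON. apply_moves: Moves the arm, as the interface text tells. Its arguments: {"type":"object","properties":{"plan":{"type":"array"},"grip":{"type":"number"},"grip_force":{"type":"number"}},"required":["plan"]}

```bash
ls; mkdir -p pics; python3 - <<'E'
from plant import readout, vision
import cv2,numpy as np
s=readout.get_state()
for k,v in s.items(): print(k,np.round(v,4))
for n in ["scene","top"]:
    f=vision.grab_frame(n); cv2.imwrite(f"pics/{n}0.png",f["frame"]); np.savez(f"{n}0.npz",**f)
    print(n,f["camera_matrix"],f["R"],f["t"])
E
```

```text
pics
clock 0.0
joints [ 1.1125  0.4942  1.3462 -0.      1.3025 -0.0955]
joint_vel [-0.0001 -0.0022  0.0007 -0.0003  0.0009 -0.0014]
joint_torque [-1.00000e-04 -8.78833e+01 -3.81859e+01  7.06000e-02  5.33000e-02
 -0.00000e+00]
position [0.2216 0.5839 0.1876]
ee_rot [-2.000e-04  1.804e-01  9.836e-01 -6.000e-04]
ft_force [ 0.1795 -0.4721  0.2327]
torque [ 0.0545  0.0316 -0.022 ]
gripper_width 0.9966
scene [[585.12758892   0.         321.41004508]
 [  0.         585.12758892 246.55599251]
 [  0.           0.           1.        ]] [[ 0.85797456  0.51340275 -0.01724178]
 [ 0.3421708  -0.59620999 -0.72625945]
 [-0.38314332  0.6172125  -0.68720443]] [-0.42829262 -0.06847628  2.05346348]
top [[481.95994113   0.         314.47534178]
 [  0.         481.95994113 237.27508224]
 [  0.           0.           1.        ]] [[ 0.02188087 -0.99974576  0.00544494]
 [-0.99477495 -0.02231466 -0.09962359]
 [ 0.09971977 -0.00323664 -0.9950103 ]] [0.05453125 0.48521482 1.21642743]
```

View pics/scene0.png

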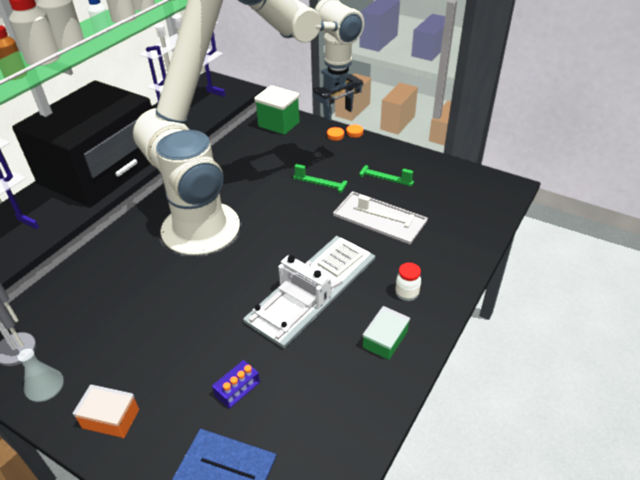

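View pics/top0.png

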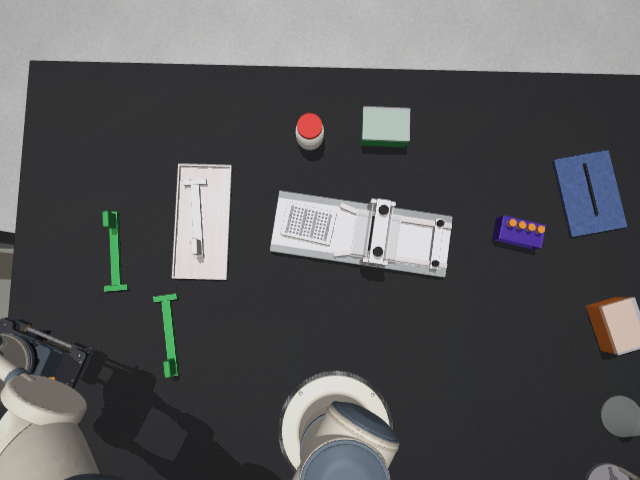

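```bash
python3 - <<'E'
import cv2
a=cv2.imread("pics/top0.png")
cv2.imwrite("pics/t_press.png",cv2.resize(a[180:290,265:465],None,fx=4,fy=4,interpolation=cv2.INTER_CUBIC))
cv2.imwrite("pics/t_tray.png",cv2.resize(a[155:290,160:245],None,fx=4,fy=4,interpolation=cv2.INTER_CUBIC))
E
```

```text
(no output)
```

View pics/t_press.png

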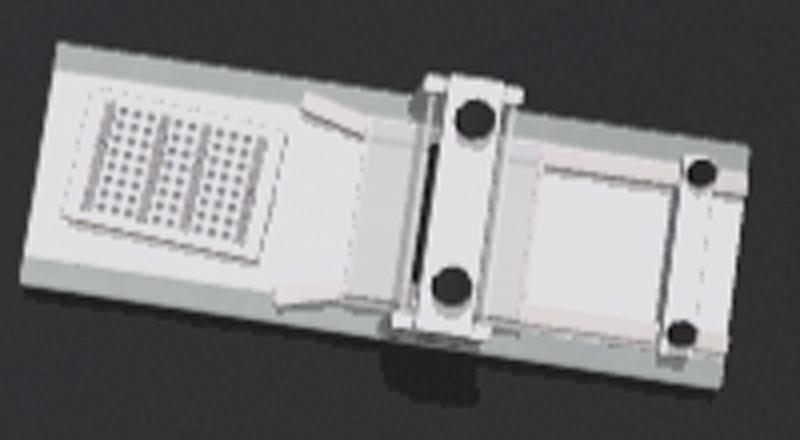

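View pics/t_tray.png

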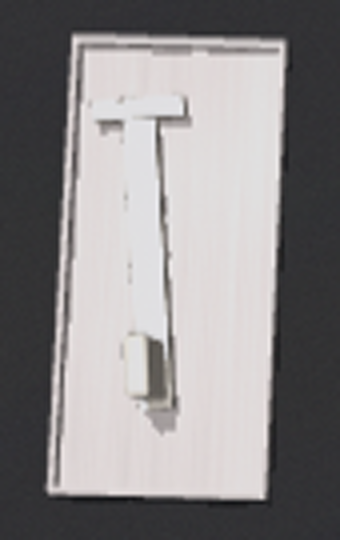

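```bash
cat > h.py <<'E'
import numpy as np,cv2
def load(n): 
    d=np.load(n); return {k:d[k] for k in d.files}
def ray(f,uv,fish=False):
    K=f["camera_matrix"]; uv=np.atleast_2d(uv).astype(float)
    x=(uv[:,0]-K[0,2])/K[0,0]; y=(uv[:,1]-K[1,2])/K[1,1]
    if fish:
        r=np.hypot(x,y)+1e-12; d=np.c_[np.sin(r)*x/r,np.sin(r)*y/r,np.cos(r)]
    else: d=np.c_[x,y,np.ones(len(x))]
    R=f["R"]; return -R.T@f["t"], d@R
def onz(f,uv,z,fish=False):
    o,d=ray(f,uv,fish); s=(z-o[2])/d[:,2]; return o+d*s[:,None]
def proj(f,X,fish=False):
    X=np.atleast_2d(X); c=X@f["R"].T+f["t"]; K=f["camera_matrix"]
    if fish:
        r=np.hypot(c[:,0],c[:,1]); th=np.arctan2(r,c[:,2]); return np.c_[c[:,0]/r*th*K[0,0]+K[0,2],c[:,1]/r*th*K[1,1]+K[1,2]]
    return np.c_[c[:,0]/c[:,2]*K[0,0]+K[0,2],c[:,1]/c[:,2]*K[1,1]+K[1,2]]
E
python3 - <<'E'
from h import *
np.set_printoptions(precision=4,suppress=True)
f=load("top0.npz")
c4=lambda pts,ox,oy:(np.array(pts)+0.0)/4+[ox-.375,oy-.375]
P=onz(f,c4([(57,42),(750,145),(720,388),(22,288)],265,180),.025)
print("press corners",P, [np.linalg.norm(P[i]-P[i-1]) for i in range(4)])
back=(P[0]+P[3])/2; front=(P[1]+P[2])/2
u=(front-back); L=np.linalg.norm(u); u/=L; print("axis",u,np.arctan2(u[1],u[0]),"origin",(back+u*.262),(front-u*.194))
pl=onz(f,c4([(90,88),(287,130),(262,262),(64,215)],265,180),.041)
print("plate",pl,[np.linalg.norm(pl[i]-pl[i-1]) for i in range(4)],pl.mean(0))
q=(pl[1]+pl[2]-pl[0]-pl[3]);print("plate ang",np.arctan2(q[1],q[0]))
T=onz(f,c4([(73,35),(287,40),(267,498),(48,495)],160,155),.014)
print("tray",T,[np.linalg.norm(T[i]-T[i-1]) for i in range(4)],T.mean(0))
S=onz(f,c4([(148,331),(154,395),(131,400),(126,336)],160,155),.065)
print("block top",S,S.mean(0))
H=onz(f,c4([(94,103),(185,96)],160,155),.019); print("head front",H,H.mean(0))
print("stick dir",np.arctan2(*(H.mean(0)-S.mean(0))[[1,0]]),np.linalg.norm((H.mean(0)-S.mean(0))[:2]))
E
```

```text
press corners [[ 0.6047  0.1604  0.025 ]
 [ 0.5474 -0.2896  0.025 ]
 [ 0.3902 -0.2694  0.025 ]
 [ 0.4443  0.1781  0.025 ]] [np.float64(0.16140865896019918), np.float64(0.4536036811163437), np.float64(0.15847452896936942), np.float64(0.45073430862759417)]
axis [-0.1231 -0.9924  0.    ] -1.6942441272297453 origin [ 0.4922 -0.0908  0.025 ] [ 0.4927 -0.087   0.025 ]
plate [[0.5722 0.1372 0.041 ]
 [0.5479 0.0108 0.041 ]
 [0.4631 0.0252 0.041 ]
 [0.4902 0.1515 0.041 ]] [np.float64(0.0832188503318929), np.float64(0.12869786683392476), np.float64(0.08606975804631908), np.float64(0.1291468212802429)] [0.5184 0.0812 0.041 ]
plate ang -1.771438994698038
tray [[0.6722 0.4289 0.014 ]
 [0.6721 0.2881 0.014 ]
 [0.3718 0.2892 0.014 ]
 [0.3706 0.4298 0.014 ]] [np.float64(0.30162311503259365), np.float64(0.14073064325671203), np.float64(0.30037591204029795), np.float64(0.14055273004873894)] [0.5217 0.359  0.014 ]
block top [[0.473  0.3582 0.065 ]
 [0.4333 0.3527 0.065 ]
 [0.4298 0.3667 0.065 ]
 [0.4695 0.3717 0.065 ]] [0.4514 0.3623 0.065 ]
head front [[0.626  0.4115 0.019 ]
 [0.632  0.3523 0.019 ]] [0.629  0.3819 0.019 ]
stick dir 0.10975182340023447 0.17868492113209547
```

```bash
cat >> h.py <<'E'
from scipy.spatial.transform import Rotation as Ro
def rot(s): 
    w,x,y,z=s["ee_rot"]; return Ro.from_quat([x,y,z,w])
def target_R(yh):  # tool y heading (rad), tool z down
    y=np.array([np.cos(yh),np.sin(yh),0]); z=np.array([0,0,-1.]); return Ro.from_matrix(np.c_[np.cross(y,z),y,z])
def plan(p0,R0,p1,R1,n):
    dr=(R0.inv()*R1).as_rotvec()/n; d=(np.array(p1)-p0)/n; R=R0; out=[]
    for i in range(n):
        out.append([np.round(R.inv().apply(d),4).tolist(),np.round(dr,4).tolist()]); R=R*Ro.from_rotvec(np.round(dr,4))
    return out
def st():
    from plant import readout
    s=readout.get_state(); R=rot(s).as_matrix()
    print("t",round(s["clock"],3),"p",np.round(s["position"],4),"yh",round(np.arctan2(R[1,1],R[0,1]),4),"tilt",np.round(R[:2,2],4),"F",np.round(s["ft_force"],2),"M",np.round(s["torque"],2),"g",round(float(s["gripper_width"]),3))
    return s
E
python3 - <<'E'
from h import *
s=st()
for r in plan(s["position"],rot(s),[.4514,.3623,.13],target_R(np.pi/2+.11),8): print(r)
E
```

```text
t 0.1 p [0.2216 0.584  0.1877] yh 1.208 tilt [-0.0005 -0.0011] F [-0.93  0.14  0.04] M [ 0.02  0.07 -0.03] g 0.996
[[-0.0367, -0.0157, 0.0072], [-0.0001, -0.0, -0.0591]]
[[-0.0357, -0.0178, 0.0072], [-0.0001, -0.0, -0.0591]]
[[-0.0346, -0.0199, 0.0072], [-0.0001, -0.0, -0.0591]]
[[-0.0333, -0.0219, 0.0072], [-0.0001, -0.0, -0.0591]]
[[-0.032, -0.0239, 0.0072], [-0.0001, -0.0, -0.0591]]
[[-0.0305, -0.0257, 0.0072], [-0.0001, -0.0, -0.0591]]
[[-0.0289, -0.0275, 0.0072], [-0.0001, -0.0, -0.0591]]
[[-0.0273, -0.0291, 0.0072], [-0.0001, -0.0, -0.0591]]
```

Emit:
apply_moves([
  [[-0.037, -0.016, 0.007], [0, 0, -0.059]],
  [[-0.036, -0.018, 0.007], [0, 0, -0.059]],
  [[-0.035, -0.02, 0.007], [0, 0, -0.059]],
  [[-0.033, -0.022, 0.007], [0, 0, -0.059]],
  [[-0.032, -0.024, 0.007], [0, 0, -0.059]],
  [[-0.03, -0.026, 0.007], [0, 0, -0.059]],
  [[-0.029, -0.027, 0.007], [0, 0, -0.059]],
  [[-0.027, -0.029, 0.007], [0, 0, -0.059]],
  [[0, 0, 0], [0, 0, 0]],
])

```text
clock: 1.23
position: [0.4526, 0.36, 0.1315]
ee_rot: [-0.0, -0.054, 0.999, -0.0]
ft_force: [0.1, 0.8, 0.4]
gripper_width: 0.997
```

```bash
python3 - <<'E'
from h import *
from plant import vision
s=st()
f=vision.grab_frame("wrist"); cv2.imwrite("pics/w1.png",f["frame"]); np.savez("w1.npz",**f); print(f["camera_matrix"],f["R"],f["t"])
E
```

```text
t 1.225 p [0.4526 0.36   0.1315] yh 1.6779 tilt [-0.0008 -0.0009] F [0.13 0.84 0.41] M [ 0.02 -0.02 -0.01] g 0.997
[[371.64829954   0.         314.68947475]
 [  0.         371.64829954 245.78670002]
 [  0.           0.           1.        ]] [[-1.06696469e-01  9.94291198e-01 -9.36771715e-04]
 [ 9.63681049e-01  1.03643608e-01  2.46123623e-01]
 [ 2.44815643e-01  2.53577724e-02 -9.69237992e-01]] [-0.30945759 -0.48709013  0.21622122]
```

View pics/w1.png

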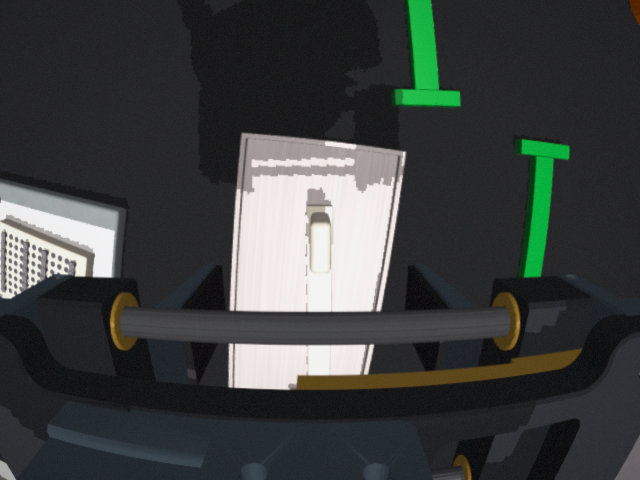

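```bash
python3 - <<'E'
from h import *
a=cv2.imread("pics/w1.png"); cv2.imwrite("pics/w1z.png",cv2.resize(a[180:400,270:370],None,fx=5,fy=5,interpolation=cv2.INTER_CUBIC)[:600*2])
cv2.imwrite("pics/w1z.png",cv2.resize(a[190:310,270:370],None,fx=5,fy=5,interpolation=cv2.INTER_CUBIC))
E
```

```text
(no output)
```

View pics/w1z.png

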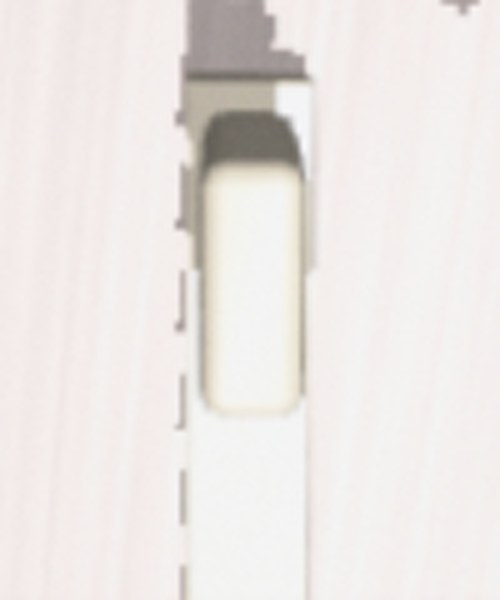

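```bash
python3 - <<'E'
from h import *
np.set_printoptions(precision=4,suppress=True)
f=load("w1.npz")
c=lambda p:np.array(p)/5+[269.6,189.6]
P=onz(f,c([(203,165),(302,165),(301,415),(203,415)]),.065,True); print(P,P.mean(0),np.linalg.norm(P[0]-P[1]),np.linalg.norm(P[1]-P[2]))
d=(P[2]+P[3]-P[0]-P[1]);print(np.arctan2(d[1],d[0]))
# shaft edges at z=.017
Q=onz(f,c([(190,275),(190,595),(310,275),(309,595)]),.017,True);print(Q)
E
```

```text
[[0.4333 0.3545 0.065 ]
 [0.4318 0.3688 0.065 ]
 [0.4696 0.3731 0.065 ]
 [0.4711 0.3585 0.065 ]] [0.4514 0.3637 0.065 ] 0.014318117237258903 0.03801549219272657
0.10856643548090036
[[0.4619 0.3546 0.017 ]
 [0.5219 0.3607 0.017 ]
 [0.4597 0.3753 0.017 ]
 [0.5196 0.3824 0.017 ]]
```

Emit:
apply_moves([
  [[0.001, 0.004, 0.015], [0, 0, 0]],
  [[0, 0, 0.02], [0, 0, 0]],
  [[0, 0, 0.02], [0, 0, 0]],
  [[0, 0, 0.018], [0, 0, 0]],
  [[0, 0, 0.012], [0, 0, 0]],
  [[0, 0, 0.007], [0, 0, 0]],
  [[0, 0, 0], [0, 0, 0]],
  [[0, 0, 0], [0, 0, 0]],
])

```text
clock: 2.28
position: [0.4501, 0.3661, 0.0407]
ee_rot: [0.0, -0.055, 0.999, 0.0]
ft_force: [-0.0, 0.7, 0.6]
gripper_width: 0.996
```

Emit:
apply_moves([
  [[0, 0, 0], [0, 0, 0]],
  [[0, 0, 0], [0, 0, 0]],
  [[0, 0, 0], [0, 0, 0]],
  [[0, 0, 0], [0, 0, 0]],
  [[0, 0, 0], [0, 0, 0]],
  [[0, 0, 0], [0, 0, 0]],
], grip=1, grip_force=50)

```text
clock: 3.02
position: [0.4498, 0.3659, 0.0402]
ee_rot: [-0.0, -0.055, 0.999, 0.0]
ft_force: [0.2, -0.0, 0.2]
gripper_width: 0.372
```

```bash
python3 - <<'E'
from h import *
st()
E
```

```text
t 3.025 p [0.4498 0.3659 0.0402] yh 1.68 tilt [-0.  0.] F [ 0.17 -0.02  0.23] M [ 0.03 -0.04 -0.08] g 0.372
```

Emit:
apply_moves([
  [[0, -0.002, 0], [0, 0, 0]],
  [[0, 0, 0], [0, 0, 0]],
  [[0, 0, 0], [0, 0, 0]],
  [[0, 0, 0], [0, 0, 0]],
  [[0, 0, 0], [0, 0, 0]],
])

```text
clock: 3.65
position: [0.45, 0.3639, 0.0402]
ee_rot: [0.0, -0.055, 0.999, 0.0]
ft_force: [-0.3, -1.4, 0.7]
gripper_width: 0.002
```

```bash
python3 - <<'E'
from h import *
st()
E
```

```text
t 3.65 p [0.45   0.3639 0.0402] yh 1.68 tilt [0. 0.] F [-0.35 -1.4   0.74] M [ 0.06  0.01 -0.  ] g 0.002
```

```bash
python3 - <<'E'
from h import *
from plant import vision
s=st()
for n in ["wrist","top","scene"]:
    f=vision.grab_frame(n); cv2.imwrite(f"pics/{n}2.png",f["frame"]); np.savez(f"{n}2.npz",**f)
    a=f["frame"]
    if n=="top": cv2.imwrite("pics/top2z.png",cv2.resize(a[150:290,120:260],None,fx=4,fy=4,interpolation=cv2.INTER_CUBIC))
    if n=="scene": cv2.imwrite("pics/scene2z.png",cv2.resize(a[130:280,290:450],None,fx=4,fy=4,interpolation=cv2.INTER_CUBIC))
E
```

```text
t 3.65 p [0.45   0.3639 0.0402] yh 1.68 tilt [0. 0.] F [-0.35 -1.4   0.74] M [ 0.06  0.01 -0.  ] g 0.002
```

View pics/wrist2.png

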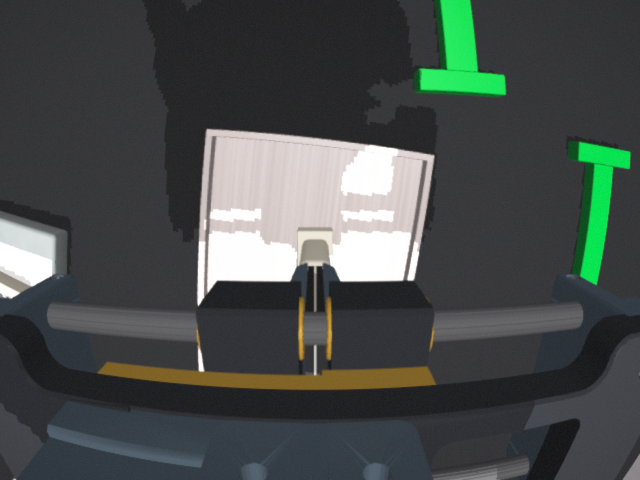

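View pics/scene2z.png

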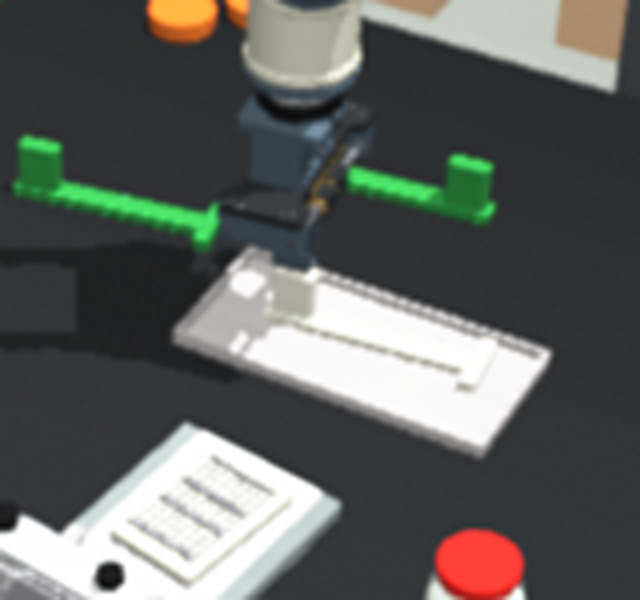

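View pics/top2z.png

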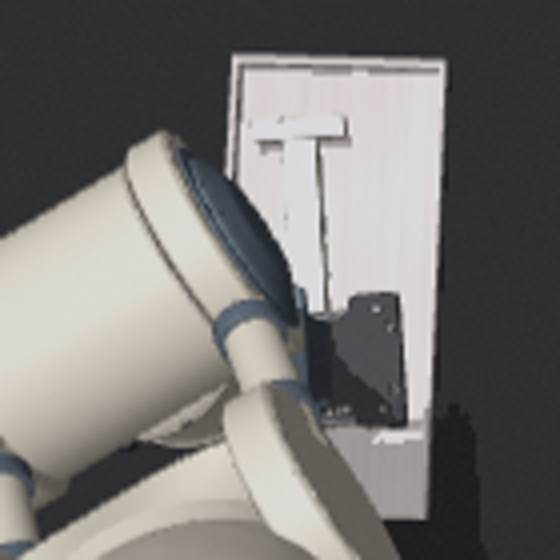

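```bash
python3 - <<'E'
from h import *
np.set_printoptions(precision=1,suppress=True)
X=np.array([[.45,.3639,.0402],[.45,.3639,.0292],[.4514,.3637,.065],[.4514,.3637,.03]])
fw,fs=load("wrist2.npz"),load("scene2.npz")
print(proj(fw,X,True)); p=proj(fs,X); print(p,(p-[290,130])*4)
print(-fs["R"].T@fs["t"],-fw["R"].T@fw["t"])
a=fw["frame"]; cv2.imwrite("pics/w2z.png",cv2.resize(a[200:360,220:420],None,fx=4,fy=4,interpolation=cv2.INTER_CUBIC))
E
```

```text
[[314.9 278.9]
 [314.9 272.8]
 [314.3 297.9]
 [314.3 275.4]]
[[361.9 201.3]
 [361.8 203.7]
 [362.5 196. ]
 [362.2 203.7]] [[287.8 285.3]
 [287.4 294.9]
 [289.9 263.9]
 [288.7 294.8]]
[ 1.2 -1.1  1.4] [0.4 0.4 0.2]
```

View pics/w2z.png

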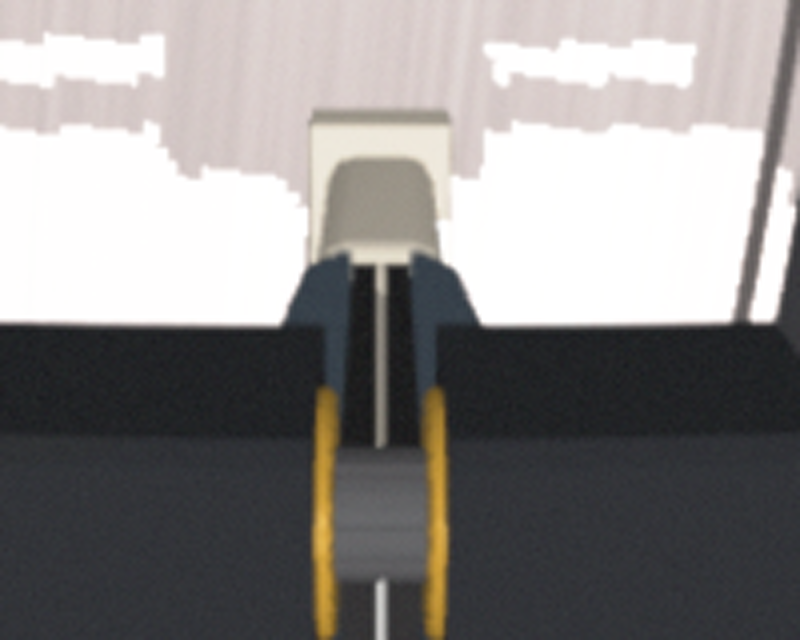

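```bash
python3 - <<'E'
from h import *
np.set_printoptions(precision=3,suppress=True)
fw,fs=load("wrist2.npz"),load("scene2.npz")
print(-fw["R"].T@fw["t"],fw["R"])
c,sn=np.cos(.109),np.sin(.109)
def S(x,y,z): return np.array([.4514+x*c-y*sn,.3637+x*sn+y*c,z+.005])
B=np.array([S(-.02,-.008,.06),S(-.02,.008,.06),S(-.02,-.008,.012),S(-.02,.008,.012),S(-.025,-.011,.012),S(-.025,.011,.012),S(.02,-.008,.06),S(.02,.008,.06)])
print("exp block in wrist crop\n",(proj(fw,B,True)-[220,200])*4)
print("exp scene crop\n",(proj(fs,B)-[290,130])*4)
for z in [.029,.05,.065,.07]:
  T=np.array([[.45-.016*c,.3639-.016*sn,z],[.45+.016*c,.3639+.016*sn,z]]); print(z,((proj(fw,T,True)-[220,200])*4).tolist(),((proj(fs,T)-[290,130])*4).tolist())
E
```

```text
[0.381 0.356 0.238] [[-0.109  0.994 -0.   ]
 [ 0.963  0.105  0.247]
 [ 0.246  0.027 -0.969]]
exp block in wrist crop
 [[311.071 238.69 ]
 [442.984 238.701]
 [324.966 149.595]
 [429.86  149.599]
 [304.961 117.53 ]
 [449.857 117.533]
 [315.733 532.362]
 [438.543 532.392]]
exp scene crop
 [[265.399 263.511]
 [272.23  253.152]
 [264.123 305.662]
 [270.853 295.255]
 [257.672 306.205]
 [266.954 291.915]
 [307.78  274.848]
 [314.436 264.368]]
0.029 [[379.7540274594505, 185.8694576992233], [379.7067188205838, 390.62292039013096]] [[270.7041008924889, 290.5507774087355], [304.1144731418076, 299.61212143065177]]
0.05 [[379.8413375914454, 225.62218580033914], [379.7820329365204, 448.0010139637957]] [[271.30421017992444, 272.1376660419696], [304.95084335608044, 281.1728340080474]]
0.065 [[379.9152654538484, 259.45121744339394], [379.8444596711538, 495.9551600361417]] [[271.73799253329753, 258.8279523800918], [305.5554392354718, 267.84342915315335]]
0.07 [[379.9424966827055, 271.951708996698], [379.8671365003511, 513.4653483757181]] [[271.88355016571813, 254.36181770736243], [305.7583206882855, 263.3705421979415]]
```

```bash
python3 - <<'E'
import cv2
a=cv2.imread("pics/scene2.png")
cv2.imwrite("pics/s2zz.png",cv2.resize(a[170:225,335:405],None,fx=10,fy=10,interpolation=cv2.INTER_CUBIC))
E
```

```text
(no output)
```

View pics/s2zz.png

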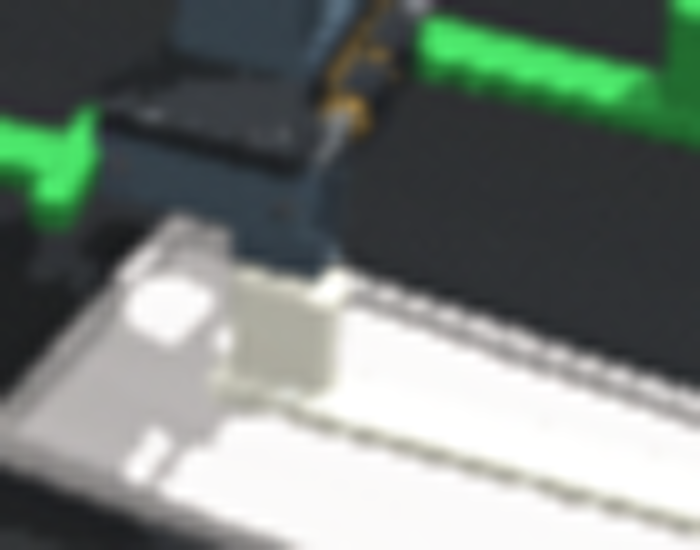

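```bash
python3 - <<'E'
from h import *
np.set_printoptions(precision=1,suppress=True)
f=load("w1.npz"); R=target_R(1.6779); p=np.array([.4526,.36,.1315])
for z in [.011,-.008,-.026]:
  for x in [-.016,0,.016]:
    print(z,x,proj(f,p+R.apply([[x,.0455,z],[x,-.0455,z]]),True).ravel())
a=f["frame"]; cv2.imwrite("pics/w1t.png",cv2.resize(a[240:400,150:310],None,fx=4,fy=4,interpolation=cv2.INTER_CUBIC)[:600])
E
```

```text
0.011 -0.016 [389.1 297.3 240.6 297.2]
0.011 0 [390.7 272.5 239.  272.5]
0.011 0.016 [392.2 246.7 237.5 246.7]
-0.008 -0.016 [395.2 309.8 234.4 309.8]
-0.008 0 [397.3 283.4 232.3 283.3]
-0.008 0.016 [399.2 255.4 230.5 255.4]
-0.026 -0.016 [402.  323.7 227.6 323.7]
-0.026 0 [404.6 295.4 225.  295.4]
-0.026 0.016 [406.9 265.3 222.7 265.3]
```

View pics/w1t.png

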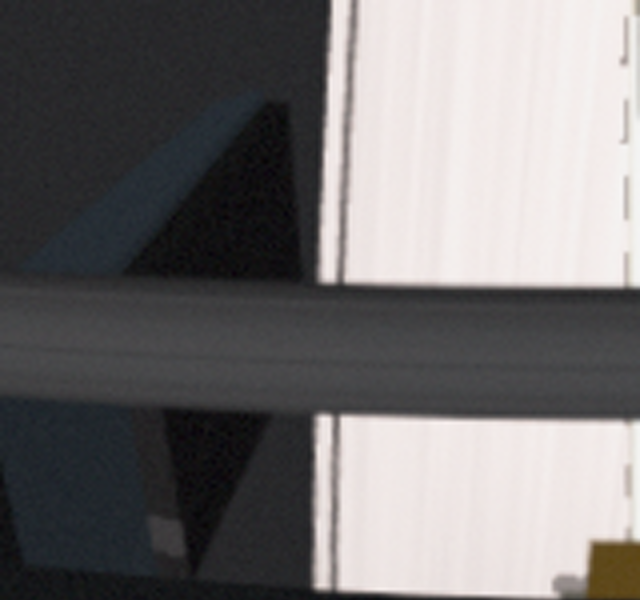

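```bash
python3 - <<'E'
from h import *
np.set_printoptions(precision=4,suppress=True)
f=load("w1.npz")
P=onz(f,[(244,133),(405,153)],.014,True); print(P,np.linalg.norm(P[0]-P[1]))
f=load("scene0.npz"); g=load("top0.npz")
# block top triangulation top/scene
a=np.array([[160+140/4-.4,155+365/4-.4]])
o,d=ray(g,a); d=d[0]/np.linalg.norm(d[0])
for z in [.03,.065,.1]: print(z,proj(f,onz(g,a,z)))
im=f["frame"]; cv2.imwrite("pics/s0z.png",cv2.resize(im[175:245,330:430],None,fx=8,fy=8,interpolation=cv2.INTER_CUBIC))
E
```

```text
[[0.3715 0.2909 0.014 ]
 [0.3734 0.429  0.014 ]] 0.13807792828092028
0.03 [[363.8639 202.8687]]
0.065 [[362.3684 196.2397]]
0.1 [[360.8312 189.4257]]
```

View pics/s0z.png

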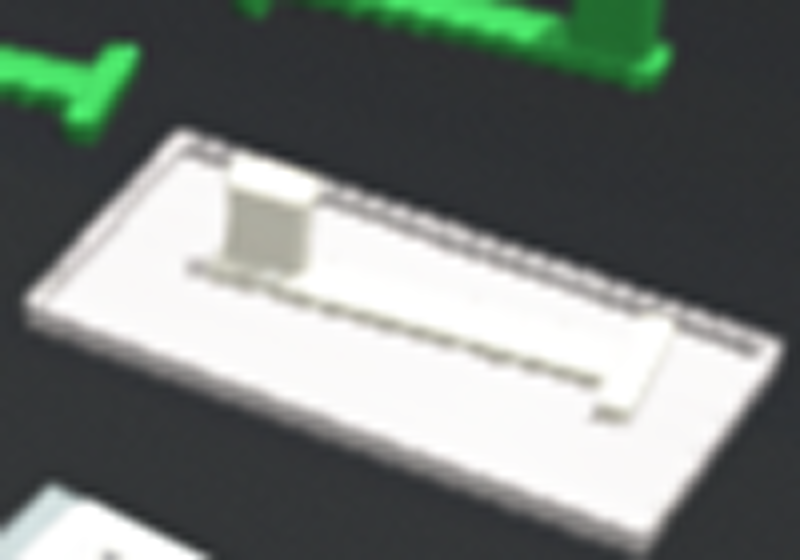

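Emit:
apply_moves([
  [[-0.001, 0, -0.006], [0, 0, 0]],
  [[0, 0, 0], [0, 0, 0]],
  [[0, 0, 0], [0, 0, 0]],
  [[0, 0, 0], [0, 0, 0]],
  [[0, 0, 0], [0, 0, 0]],
  [[0, 0, 0], [0, 0, 0]],
], grip=0.4)

```text
clock: 4.55
position: [0.451, 0.364, 0.0461]
ee_rot: [-0.0, -0.055, 0.999, -0.0]
ft_force: [0.2, 0.0, 0.3]
gripper_width: 0.592
```

Emit:
apply_moves([
  [[0, 0, 0.006], [0, 0, 0]],
  [[0, 0, 0.004], [0, 0, 0]],
  [[0, 0, 0.004], [0, 0, 0]],
  [[0, 0, 0.004], [0, 0, 0]],
])

```text
clock: 5.05
position: [0.451, 0.364, 0.0278]
ee_rot: [-0.0, -0.055, 0.999, -0.0]
ft_force: [0.3, -0.5, 0.4]
gripper_width: 0.597
```

```bash
python3 - <<'E'
from h import *
from plant import vision
s=st()
f=vision.grab_frame("wrist"); np.savez("w3.npz",**f); a=f["frame"]
cv2.imwrite("pics/w3.png",cv2.resize(a[200:360,220:420],None,fx=4,fy=4,interpolation=cv2.INTER_CUBIC))
E
```

```text
t 5.05 p [0.451  0.364  0.0278] yh 1.68 tilt [-0.0002 -0.0001] F [ 0.35 -0.54  0.41] M [ 0.04 -0.07  0.02] g 0.597
```

View pics/w3.png

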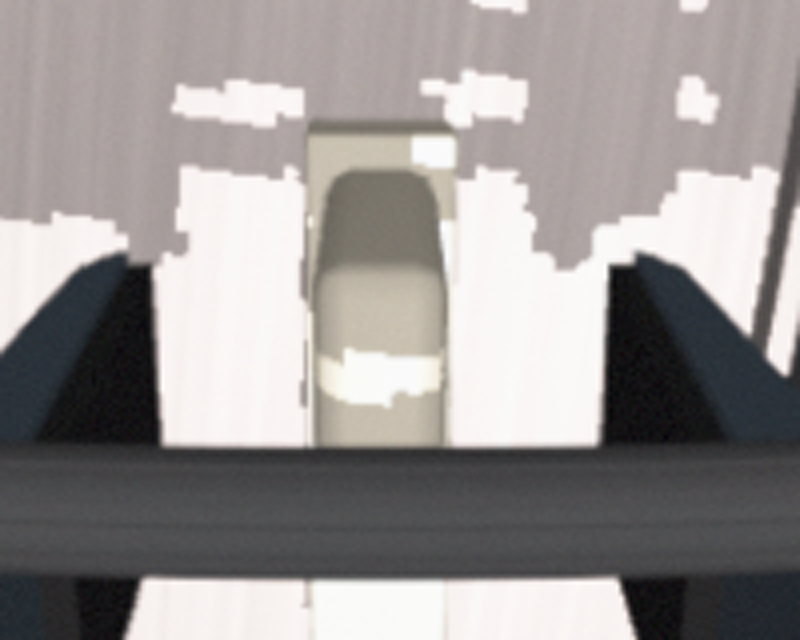

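Emit:
apply_moves([
  [[0, 0, 0.006], [0, 0, 0]],
  [[0, 0, 0.007], [0, 0, 0]],
  [[0, 0, 0.006], [0, 0, 0]],
  [[0, 0, 0.004], [0, 0, 0]],
  [[0, 0, 0.002], [0, 0, 0]],
])

```text
clock: 5.72
position: [0.4509, 0.364, 0.0029]
ee_rot: [-0.0, -0.055, 0.999, -0.0]
ft_force: [0.2, 0.4, 0.1]
gripper_width: 0.598
```

Emit:
apply_moves([
  [[0, 0, 0], [0, 0, 0]],
  [[0, 0, 0], [0, 0, 0]],
  [[0, 0, 0], [0, 0, 0]],
  [[0, 0, 0], [0, 0, 0]],
  [[0, 0, 0], [0, 0, 0]],
  [[0, 0, 0], [0, 0, 0]],
  [[0, 0, 0], [0, 0, 0]],
], grip=1, grip_force=50)

```text
clock: 6.6
position: [0.451, 0.364, 0.0033]
ee_rot: [0.0, -0.055, 0.999, 0.0]
ft_force: [-1.8, -0.7, 2.8]
gripper_width: 0.175
```

```bash
python3 - <<'E'
from h import *
s=st()
E
```

```text
t 6.6 p [0.451  0.364  0.0033] yh 1.68 tilt [0.0001 0.0001] F [-1.81 -0.65  2.75] M [0.02 0.1  0.03] g 0.175
```

Emit:
apply_moves([
  [[0, 0, -0.004], [0, 0, 0]],
  [[0, 0, -0.01], [0, 0, 0]],
  [[0, 0, -0.02], [0, 0, 0]],
  [[0, 0, -0.02], [0, 0, 0]],
  [[0, 0, -0.014], [0, 0, 0]],
  [[0, 0, -0.006], [0, 0, 0]],
], grip_force=60)

```text
clock: 7.35
position: [0.4513, 0.3642, 0.0782]
ee_rot: [0.0, -0.055, 0.999, 0.0]
ft_force: [0.1, 0.8, -2.8]
gripper_width: 0.177
```

```bash
python3 - <<'E'
from h import *
from plant import vision
s=st()
f=vision.grab_frame("scene"); np.savez("s4.npz",**f); a=f["frame"]
cv2.imwrite("pics/s4.png",cv2.resize(a[130:280,290:450],None,fx=4,fy=4,interpolation=cv2.INTER_CUBIC))
for r in plan(s["position"],rot(s),[.546,.3427,.077],target_R(-.123),12): print(r)
E
```

```text
t 7.35 p [0.4513 0.3642 0.0782] yh 1.68 tilt [0.0009 0.0006] F [ 0.15  0.76 -2.76] M [0.04 0.09 0.01] g 0.177
[[-0.0077, -0.0026, 0.0001], [0.0001, 0.0, 0.1502]]
[[-0.008, -0.0015, 0.0001], [0.0001, 0.0, 0.1502]]
[[-0.0081, -0.0003, 0.0001], [0.0001, 0.0, 0.1502]]
[[-0.008, 0.001, 0.0001], [0.0001, 0.0, 0.1502]]
[[-0.0078, 0.0022, 0.0001], [0.0001, 0.0, 0.1502]]
[[-0.0074, 0.0033, 0.0001], [0.0001, 0.0, 0.1502]]
[[-0.0068, 0.0044, 0.0001], [0.0001, 0.0, 0.1502]]
[[-0.0061, 0.0053, 0.0001], [0.0001, 0.0, 0.1502]]
[[-0.0052, 0.0062, 0.0001], [0.0001, 0.0, 0.1502]]
[[-0.0042, 0.0069, 0.0001], [0.0001, 0.0, 0.1502]]
[[-0.0032, 0.0075, 0.0001], [0.0001, 0.0, 0.1502]]
[[-0.002, 0.0078, 0.0001], [0.0001, 0.0, 0.1502]]
```

View pics/s4.png

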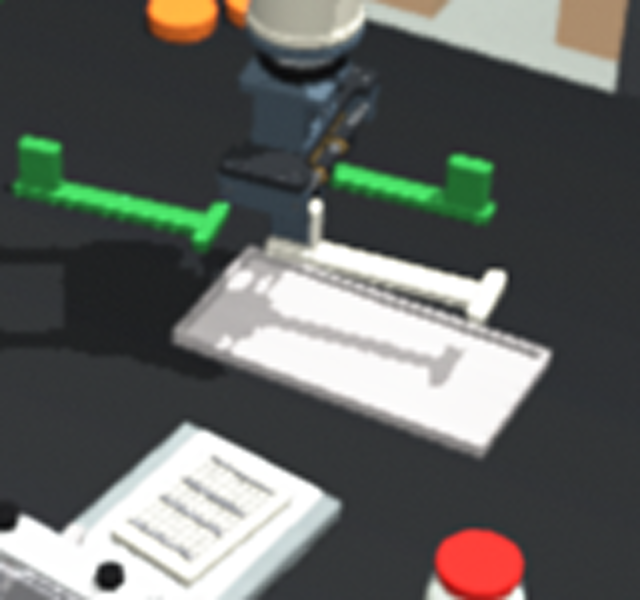

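Emit:
apply_moves([
  [[-0.008, -0.003, 0], [0, 0, 0.08]],
  [[-0.008, -0.001, 0], [0, 0, 0.15]],
  [[-0.008, 0, 0], [0, 0, 0.16]],
  [[-0.008, 0.001, 0], [0, 0, 0.16]],
  [[-0.008, 0.002, 0], [0, 0, 0.16]],
  [[-0.007, 0.003, 0], [0, 0, 0.16]],
  [[-0.007, 0.004, 0], [0, 0, 0.16]],
  [[-0.006, 0.005, 0], [0, 0, 0.16]],
  [[-0.005, 0.006, 0], [0, 0, 0.16]],
  [[-0.004, 0.007, 0], [0, 0, 0.16]],
])

```text
clock: 8.65
position: [0.5297, 0.3487, 0.0765]
ee_rot: [-0.0, 0.647, 0.763, -0.001]
ft_force: [-0.3, 0.2, -1.2]
gripper_width: 0.171
```

Emit:
apply_moves([
  [[-0.003, 0.007, 0], [0, 0, 0.15]],
  [[-0.002, 0.008, 0], [0, 0, 0.14]],
  [[0, 0, 0], [0, 0, 0.06]],
  [[0, 0, 0], [0, 0, 0]],
])

```text
clock: 9.15
position: [0.545, 0.3452, 0.0766]
ee_rot: [-0.0, 0.768, 0.641, -0.0]
ft_force: [0.4, -0.4, -2.2]
gripper_width: 0.17
```

```bash
python3 - <<'E'
from h import *
from plant import vision
s=st()
for n in ["top","wrist"]:
    f=vision.grab_frame(n); np.savez(n+"5.npz",**f); a=f["frame"]; cv2.imwrite(f"pics/{n}5.png",a)
    if n=="top": cv2.imwrite("pics/t5z.png",cv2.resize(a[150:290,150:350],None,fx=4,fy=4,interpolation=cv2.INTER_CUBIC))
R=rot(s).as_matrix(); d=np.array([.546,.3427,0.077])-s["position"]; print("d world",d,"tool",R.T@d)
E
```

```text
t 9.15 p [0.545  0.3452 0.0766] yh -0.1797 tilt [-0.0009 -0.0005] F [ 0.43 -0.38 -2.2 ] M [-0.04  0.08  0.01] g 0.17
d world [ 0.00103808 -0.00248997  0.00044595] tool [-0.00226455  0.00146614 -0.00044575]
```

View pics/t5z.png

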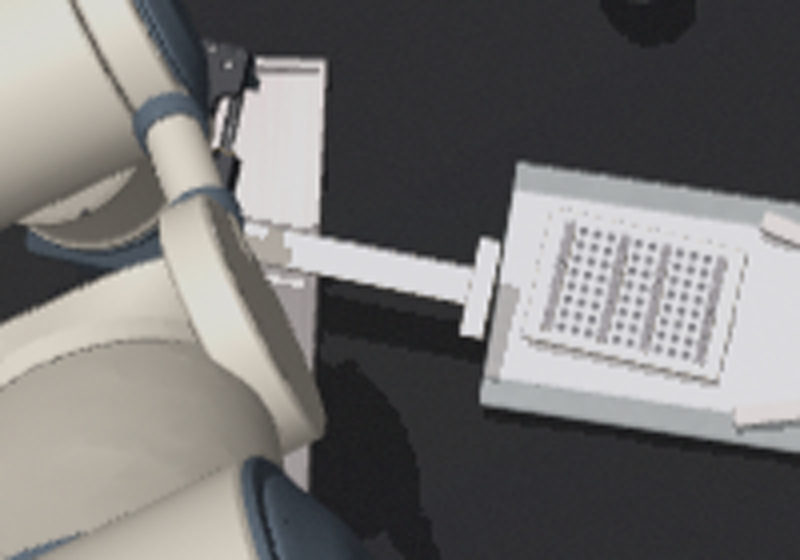

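View pics/wrist5.png

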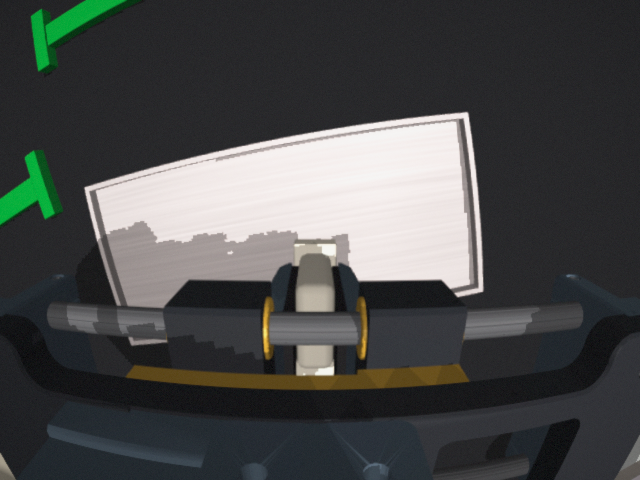

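Emit:
apply_moves([
  [[-0.002, 0.001, 0.004], [0, 0, -0.03]],
  [[0, 0, 0.012], [0, 0, -0.027]],
  [[0, 0, 0.014], [0, 0, 0]],
  [[0, 0, 0.011], [0, 0, 0]],
  [[0, 0, 0.006], [0, 0, 0]],
  [[0, 0, 0.003], [0, 0, 0]],
  [[0, 0, 0], [0, 0, 0]],
])

```text
clock: 10.12
position: [0.5459, 0.3433, 0.0272]
ee_rot: [-0.0, 0.749, 0.662, 0.0]
ft_force: [0.2, -0.4, -2.1]
gripper_width: 0.174
```

```bash
python3 - <<'E'
from h import *
from plant import vision
s=st()
for n in ["top"]:
    f=vision.grab_frame(n); np.savez(n+"6.npz",**f); a=f["frame"]
    cv2.imwrite("pics/t6z.png",cv2.resize(a[190:270,230:370],None,fx=5,fy=5,interpolation=cv2.INTER_CUBIC))
R=rot(s).as_matrix(); d=np.array([.546,.3427,0.025])-s["position"]; print("d world",d,"tool",R.T@d)
E
```

```text
t 10.125 p [0.5459 0.3433 0.0272] yh -0.123 tilt [0.0001 0.0001] F [ 0.22 -0.44 -2.13] M [-0.    0.07 -0.01] g 0.174
d world [ 9.62721153e-05 -6.05940884e-04 -2.20912555e-03] tool [-0.00058968  0.00016979  0.0022091 ]
```

View pics/t6z.png

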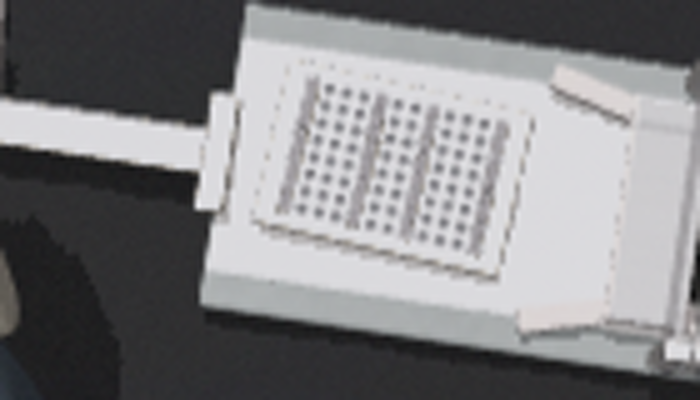

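Emit:
apply_moves([
  [[0, 0, 0.002], [0, 0, 0]],
  [[0, 0, 0], [0, 0, 0]],
])

```text
clock: 10.42
position: [0.5459, 0.3433, 0.0253]
ee_rot: [0.0, 0.749, 0.662, 0.0]
ft_force: [-0.5, -0.7, -1.5]
gripper_width: 0.175
```

Emit:
apply_moves([
  [[0, 0, 0.001], [0, 0, 0]],
  [[0, 0, 0], [0, 0, 0]],
])

```text
clock: 10.68
position: [0.5459, 0.3432, 0.0242]
ee_rot: [0.0, 0.749, 0.662, 0.0]
ft_force: [0.1, 0.3, -1.1]
gripper_width: 0.17
```

Emit:
apply_moves([
  [[0, 0, 0.001], [0, 0, 0]],
  [[0, 0, 0], [0, 0, 0]],
])

```text
clock: 10.92
position: [0.546, 0.3433, 0.0234]
ee_rot: [0.0, 0.749, 0.662, 0.0]
ft_force: [-0.2, 1.5, 2.5]
gripper_width: 0.174
```

Emit:
apply_moves([
  [[-0.002, 0, -0.0005], [0, 0, 0]],
  [[-0.0025, 0, 0], [0, 0, 0]],
  [[-0.0025, 0, 0], [0, 0, 0]],
  [[-0.0025, 0, 0], [0, 0, 0]],
  [[-0.0025, 0, 0], [0, 0, 0]],
  [[-0.0025, 0, 0], [0, 0, 0]],
  [[-0.0025, 0, 0], [0, 0, 0]],
  [[-0.0025, 0, 0], [0, 0, 0]],
  [[-0.0025, 0, 0], [0, 0, 0]],
  [[-0.0025, 0, 0], [0, 0, 0]],
])

```text
clock: 12.18
position: [0.5428, 0.3188, 0.0237]
ee_rot: [-0.0, 0.749, 0.662, 0.0]
ft_force: [-0.1, -0.1, -0.4]
gripper_width: 0.172
```

```bash
cat > see.py <<'E'
import sys
from h import *
from plant import vision
s=st(); n=sys.argv[1]
u=np.array([-.1226,-.99246]); nn=np.array([.99246,-.1226]); d=s["position"][:2]-np.array([.4925,-.089])
print("press frame: block x %.4f face %.4f lat %.4f"%(d@u,d@u+.18,d@nn))
f=vision.grab_frame("top"); np.savez("top%s.npz"%n,**f); a=f["frame"]
cv2.imwrite("pics/t%s.png"%n,cv2.resize(a[185:285,235:455],None,fx=3.6,fy=3.6,interpolation=cv2.INTER_CUBIC))
E
python3 see.py 7
```

```text
t 12.175 p [0.5428 0.3188 0.0237] yh -0.123 tilt [0. 0.] F [-0.15 -0.08 -0.43] M [-0.11  0.05 -0.03] g 0.172
press frame: block x -0.4109 face -0.2309 lat -0.0000
```

View pics/t7.png

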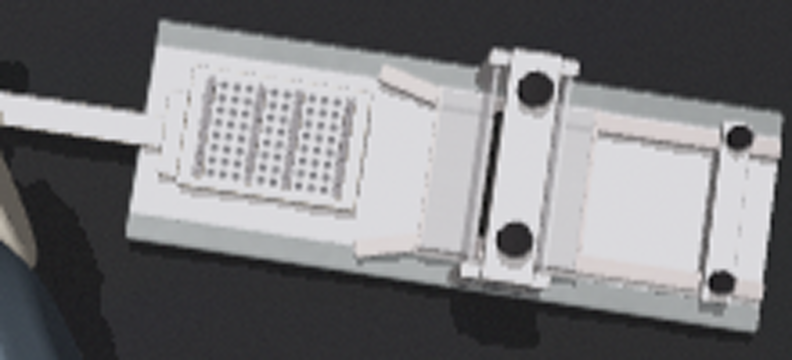

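Emit:
apply_moves([
  [[-0.0025, -0.0005, 0], [0, 0, 0]],
  [[-0.0025, -0.0005, 0], [0, 0, 0]],
  [[-0.0025, -0.0005, 0], [0, 0, 0]],
  [[-0.0025, -0.0005, 0], [0, 0, 0]],
  [[-0.0025, -0.0005, 0], [0, 0, 0]],
  [[-0.0025, -0.0005, 0], [0, 0, 0]],
  [[-0.0025, -0.0005, 0], [0, 0, 0]],
  [[-0.0025, -0.0005, 0], [0, 0, 0]],
  [[-0.0025, -0.0005, 0], [0, 0, 0]],
  [[-0.0025, -0.0005, 0], [0, 0, 0]],
])

```text
clock: 13.48
position: [0.5348, 0.2946, 0.0238]
ee_rot: [0.0, 0.749, 0.662, 0.0]
ft_force: [-0.2, 1.3, 1.0]
gripper_width: 0.171
```

```bash
python3 see.py 8
```

```text
t 13.475 p [0.5348 0.2946 0.0238] yh -0.1229 tilt [0.0001 0.    ] F [-0.18  1.32  1.02] M [-0.22  0.04  0.05] g 0.171
press frame: block x -0.3859 face -0.2059 lat -0.0050
```

View pics/t8.png

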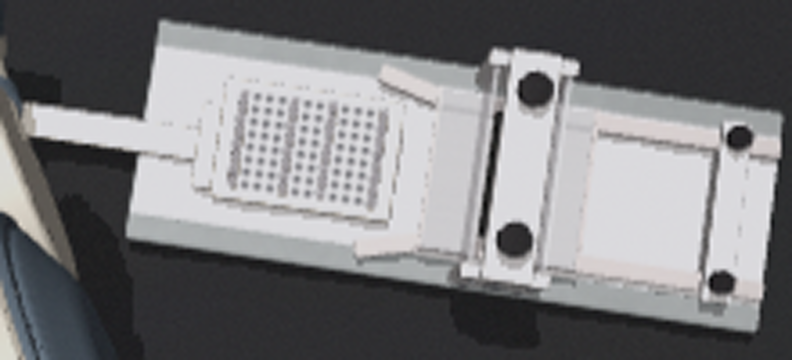

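Emit:
apply_moves([
  [[-0.0025, -0.0003, -0.0003], [0, 0, 0]],
  [[-0.0025, -0.0003, 0], [0, 0, 0]],
  [[-0.0025, -0.0003, 0], [0, 0, 0]],
  [[-0.0025, 0, 0], [0, 0, 0]],
  [[-0.0025, 0, 0], [0, 0, 0]],
  [[-0.0025, 0, 0], [0, 0, 0]],
  [[-0.0025, 0, 0], [0, 0, 0]],
  [[-0.0025, 0, 0], [0, 0, 0]],
  [[-0.0025, 0, 0], [0, 0, 0]],
  [[-0.0025, 0, 0], [0, 0, 0]],
])

```text
clock: 14.78
position: [0.5308, 0.2699, 0.024]
ee_rot: [-0.0, 0.749, 0.662, 0.0]
ft_force: [0.0, 0.7, -1.8]
gripper_width: 0.176
```

```bash
python3 see.py 9
```

```text
t 14.775 p [0.5308 0.2699 0.024 ] yh -0.123 tilt [-0.  0.] F [ 0.    0.7  -1.83] M [0.11 0.03 0.01] g 0.176
press frame: block x -0.3609 face -0.1809 lat -0.0060
```

View pics/t9.png

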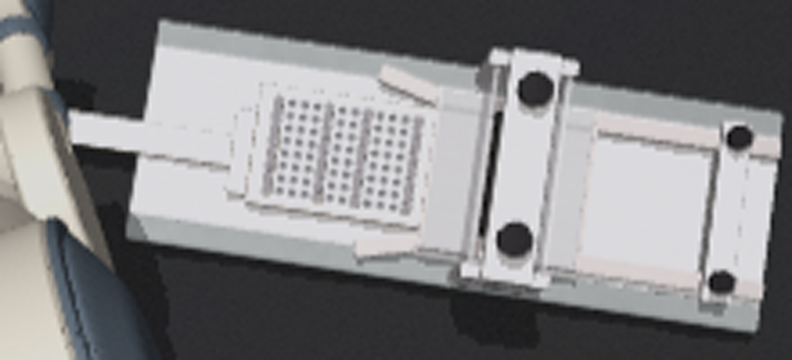

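Emit:
apply_moves([
  [[-0.0025, 0, 0], [0, 0, 0]],
  [[-0.0025, 0, 0], [0, 0, 0]],
  [[-0.0025, 0, 0], [0, 0, 0]],
  [[-0.0025, 0, 0], [0, 0, 0]],
  [[-0.0025, 0, 0], [0, 0, 0]],
  [[-0.0025, 0, 0], [0, 0, 0]],
])

```text
clock: 15.58
position: [0.529, 0.255, 0.024]
ee_rot: [0.0, 0.749, 0.662, 0.0]
ft_force: [0.3, 1.1, -1.1]
gripper_width: 0.173
```

Emit:
apply_moves([
  [[-0.0025, 0, 0], [0, 0, 0]],
  [[-0.0025, 0, 0], [0, 0, 0]],
  [[-0.0025, 0, 0], [0, 0, 0]],
  [[-0.0025, 0, 0], [0, 0, 0]],
  [[-0.0025, 0, 0], [0, 0, 0]],
  [[-0.0025, 0, 0], [0, 0, 0]],
])

```text
clock: 16.32
position: [0.5272, 0.2401, 0.0241]
ee_rot: [0.0, 0.749, 0.662, 0.0]
ft_force: [0.2, 0.3, -0.3]
gripper_width: 0.171
```

```bash
python3 see.py 10
```

```text
t 16.325 p [0.5272 0.2401 0.0241] yh -0.123 tilt [0.0001 0.    ] F [ 0.24  0.25 -0.27] M [0.03 0.05 0.03] g 0.171
press frame: block x -0.3309 face -0.1509 lat -0.0059
```

View pics/t10.png

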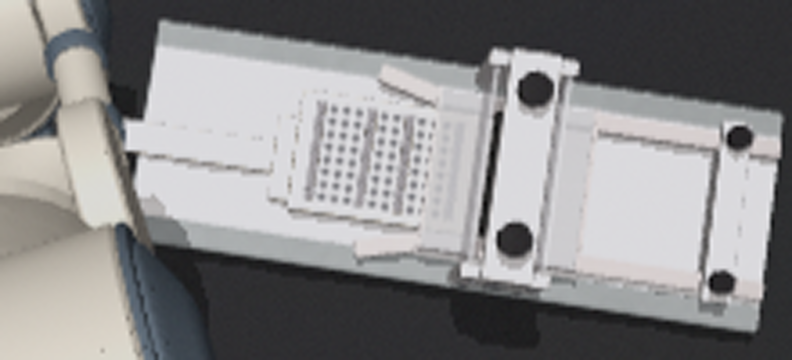

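Emit:
apply_moves([
  [[-0.0025, 0, 0], [0, 0, 0]],
  [[-0.0025, 0, 0], [0, 0, 0]],
  [[-0.0025, 0, 0], [0, 0, 0]],
  [[-0.0025, 0, 0], [0, 0, 0]],
  [[-0.0025, 0, 0], [0, 0, 0]],
  [[-0.0025, 0, 0], [0, 0, 0]],
  [[-0.0025, 0, 0], [0, 0, 0]],
  [[-0.0025, 0, 0], [0, 0, 0]],
  [[-0.0025, 0, 0], [0, 0, 0]],
  [[-0.0025, 0, 0], [0, 0, 0]],
])

```text
clock: 17.62
position: [0.5244, 0.2158, 0.0242]
ee_rot: [-0.0, 0.749, 0.662, 0.001]
ft_force: [0.7, 10.7, 3.9]
gripper_width: 0.175
```

Emit:
apply_moves([
  [[-0.0025, 0, 0], [0, 0, 0]],
  [[-0.0025, 0, 0], [0, 0, 0]],
  [[-0.0025, 0, 0], [0, 0, 0]],
  [[-0.0025, 0, 0], [0, 0, 0]],
])

```text
clock: 18.12
position: [0.5233, 0.2063, 0.0242]
ee_rot: [-0.0, 0.749, 0.662, 0.001]
ft_force: [1.6, 8.9, 3.3]
gripper_width: 0.176
```

Emit:
apply_moves([
  [[-0.0025, 0, 0], [0, 0, 0]],
  [[-0.0025, 0, 0], [0, 0, 0]],
  [[-0.0025, 0, 0], [0, 0, 0]],
  [[-0.0025, 0, 0], [0, 0, 0]],
])

```text
clock: 18.62
position: [0.5219, 0.1959, 0.0242]
ee_rot: [-0.0, 0.749, 0.662, 0.0]
ft_force: [0.2, 2.8, 4.8]
gripper_width: 0.173
```

```bash
python3 see.py 11
```

```text
t 18.625 p [0.5219 0.1959 0.0242] yh -0.1231 tilt [0.0006 0.0006] F [0.23 2.85 4.78] M [0.43 0.09 0.01] g 0.173
press frame: block x -0.2863 face -0.1063 lat -0.0057
```

View pics/t11.png

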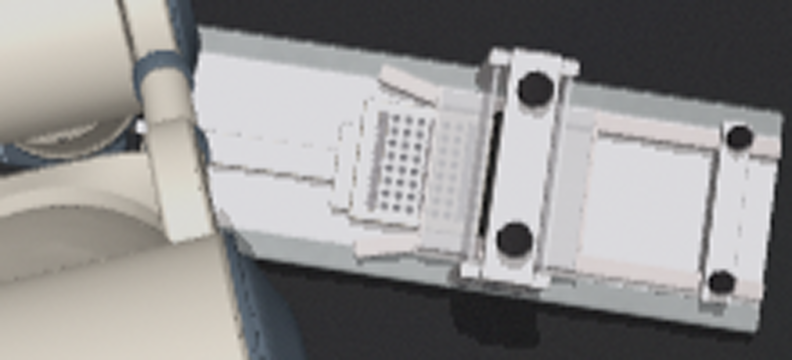

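Emit:
apply_moves([
  [[-0.0025, 0, 0], [0, 0, 0]],
  [[-0.0025, 0, 0], [0, 0, 0]],
  [[-0.0025, 0, 0], [0, 0, 0]],
  [[-0.0025, 0, 0], [0, 0, 0]],
  [[-0.0025, 0, 0], [0, 0, 0]],
  [[-0.0025, 0, 0], [0, 0, 0]],
  [[-0.0025, 0, 0], [0, 0, 0]],
  [[-0.0025, 0, 0], [0, 0, 0]],
])

```text
clock: 19.68
position: [0.5197, 0.1763, 0.0243]
ee_rot: [-0.0, 0.749, 0.662, 0.001]
ft_force: [0.8, 7.4, 5.6]
gripper_width: 0.173
```

Emit:
apply_moves([
  [[-0.0025, 0, 0], [0, 0, 0]],
  [[-0.0025, 0, 0], [0, 0, 0]],
  [[-0.0025, 0, 0], [0, 0, 0]],
  [[-0.0025, 0, 0], [0, 0, 0]],
  [[-0.0025, 0, 0], [0, 0, 0]],
  [[-0.0025, 0, 0], [0, 0, 0]],
  [[-0.0025, 0, 0], [0, 0, 0]],
  [[-0.0025, 0, 0], [0, 0, 0]],
])

```text
clock: 20.68
position: [0.5171, 0.1559, 0.0243]
ee_rot: [0.0, 0.749, 0.662, 0.0]
ft_force: [1.0, 2.8, 7.0]
gripper_width: 0.176
```

Emit:
apply_moves([
  [[-0.0025, 0, 0], [0, 0, 0]],
  [[-0.0025, 0, 0], [0, 0, 0]],
  [[-0.0025, 0, 0], [0, 0, 0]],
  [[-0.0025, 0, 0], [0, 0, 0]],
  [[-0.0025, 0, 0], [0, 0, 0]],
  [[-0.0025, 0, 0], [0, 0, 0]],
  [[-0.0025, 0, 0], [0, 0, 0]],
  [[-0.0025, 0, 0], [0, 0, 0]],
])

```text
clock: 21.68
position: [0.5147, 0.1365, 0.0243]
ee_rot: [-0.0, 0.749, 0.662, 0.001]
ft_force: [0.6, 6.8, 6.2]
gripper_width: 0.172
```

```bash
python3 see.py 12
```

```text
t 21.675 p [0.5147 0.1365 0.0243] yh -0.1233 tilt [0.001  0.0009] F [0.6  6.83 6.23] M [ 1.58  0.02 -0.02] g 0.172
press frame: block x -0.2266 face -0.0466 lat -0.0056
```

View pics/t12.png

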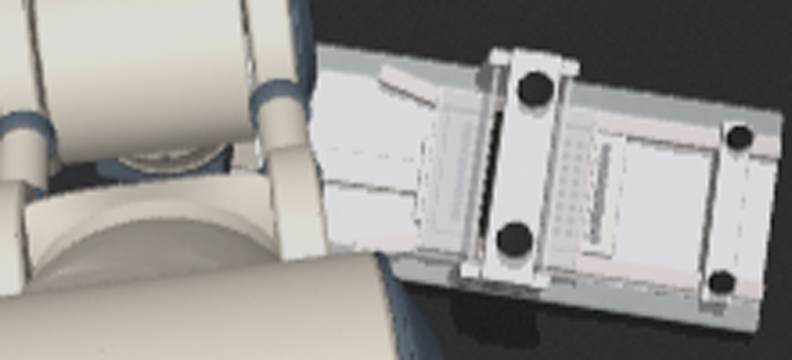

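Emit:
apply_moves([
  [[-0.0025, 0, -0.0003], [0, 0, 0]],
  [[-0.0025, 0, -0.0003], [0, 0, 0]],
  [[-0.0025, 0, 0], [0, 0, 0]],
  [[-0.0025, 0, 0], [0, 0, 0]],
  [[-0.0025, 0, 0], [0, 0, 0]],
  [[-0.0025, 0, 0], [0, 0, 0]],
])

```text
clock: 22.48
position: [0.5124, 0.121, 0.0246]
ee_rot: [-0.0, 0.749, 0.662, -0.0]
ft_force: [0.3, -0.2, -1.5]
gripper_width: 0.17
```

Emit:
apply_moves([
  [[-0.0025, 0, 0], [0, 0, 0]],
  [[-0.0025, 0, 0], [0, 0, 0]],
  [[-0.0025, 0, 0], [0, 0, 0]],
  [[-0.0025, 0, 0], [0, 0, 0]],
  [[-0.0025, 0, 0], [0, 0, 0]],
  [[-0.0025, 0, 0], [0, 0, 0]],
])

```text
clock: 23.22
position: [0.5108, 0.1068, 0.0248]
ee_rot: [-0.0, 0.749, 0.662, 0.001]
ft_force: [-0.1, 6.8, -0.2]
gripper_width: 0.171
```

```bash
python3 see.py 13
```

```text
t 23.225 p [0.5108 0.1068 0.0248] yh -0.1232 tilt [0.0005 0.0009] F [-0.14  6.77 -0.16] M [ 1.3   0.04 -0.08] g 0.171
press frame: block x -0.1966 face -0.0166 lat -0.0058
```

View pics/t13.png

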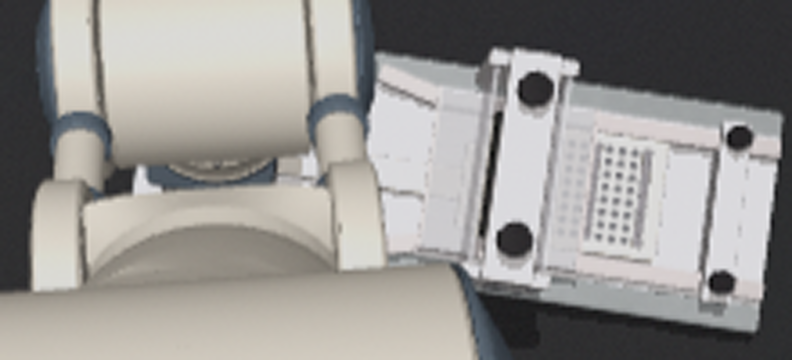

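Emit:
apply_moves([
  [[-0.0025, 0, 0], [0, 0, 0]],
  [[-0.0025, 0, 0], [0, 0, 0]],
  [[-0.0025, 0, 0], [0, 0, 0]],
  [[-0.0025, 0, 0], [0, 0, 0]],
  [[-0.0025, 0, 0], [0, 0, 0]],
  [[-0.0025, 0, 0], [0, 0, 0]],
  [[-0.002, 0, 0], [0, 0, 0]],
])

```text
clock: 24.15
position: [0.5085, 0.0892, 0.0246]
ee_rot: [-0.0, 0.749, 0.662, -0.0]
ft_force: [0.6, 0.0, -2.2]
gripper_width: 0.174
```

Emit:
apply_moves([
  [[-0.001, 0, 0], [0, 0, 0]],
  [[-0.001, 0, 0], [0, 0, 0]],
  [[-0.001, 0, 0], [0, 0, 0]],
  [[-0.001, 0, 0], [0, 0, 0]],
])

```text
clock: 24.65
position: [0.508, 0.0854, 0.0246]
ee_rot: [-0.0, 0.749, 0.662, -0.0]
ft_force: [-0.1, 0.8, -2.2]
gripper_width: 0.173
```

```bash
python3 see.py 14
```

```text
t 24.65 p [0.508  0.0854 0.0246] yh -0.1229 tilt [-0. -0.] F [-0.06  0.8  -2.16] M [ 0.08  0.06 -0.05] g 0.173
press frame: block x -0.1750 face 0.0050 lat -0.0060
```

View pics/t14.png

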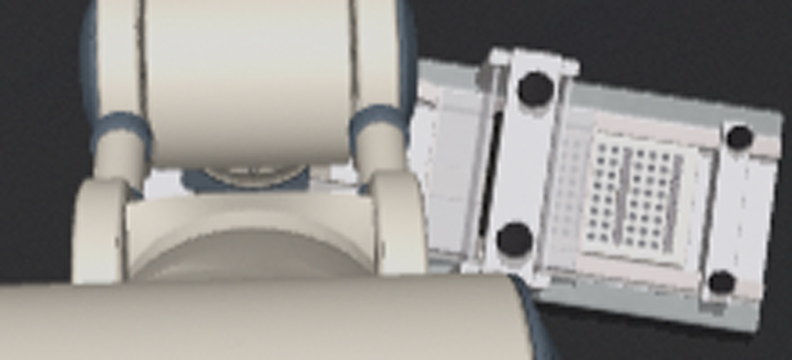

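Emit:
apply_moves([
  [[-0.001, 0, 0], [0, 0, 0]],
  [[-0.001, 0, 0], [0, 0, 0]],
  [[-0.001, 0, 0], [0, 0, 0]],
  [[-0.001, 0, 0], [0, 0, 0]],
  [[-0.001, 0, 0], [0, 0, 0]],
  [[-0.001, 0, 0], [0, 0, 0]],
])

```text
clock: 25.45
position: [0.5073, 0.0794, 0.0246]
ee_rot: [0.0, 0.749, 0.662, 0.0]
ft_force: [-0.0, 0.5, -1.8]
gripper_width: 0.171
```

Emit:
apply_moves([
  [[-0.001, 0, 0], [0, 0, 0]],
  [[-0.001, 0, 0], [0, 0, 0]],
])

```text
clock: 25.7
position: [0.5071, 0.0774, 0.0246]
ee_rot: [0.0, 0.749, 0.662, 0.0]
ft_force: [-1.0, 0.3, -2.4]
gripper_width: 0.172
```

Emit:
apply_moves([
  [[-0.001, 0, 0], [0, 0, 0]],
  [[-0.001, 0, 0], [0, 0, 0]],
])

```text
clock: 25.95
position: [0.5068, 0.0754, 0.0246]
ee_rot: [-0.0, 0.749, 0.662, -0.0]
ft_force: [0.2, 0.0, -1.7]
gripper_width: 0.173
```

Emit:
apply_moves([
  [[-0.001, 0, 0], [0, 0, 0]],
  [[-0.001, 0, 0], [0, 0, 0]],
])

```text
clock: 26.2
position: [0.5065, 0.0735, 0.0246]
ee_rot: [-0.0, 0.749, 0.662, -0.0]
ft_force: [0.2, 0.8, -1.6]
gripper_width: 0.175
```

Emit:
apply_moves([
  [[-0.001, 0, 0], [0, 0, 0]],
  [[-0.001, 0, 0], [0, 0, 0]],
])

```text
clock: 26.45
position: [0.5072, 0.0726, 0.025]
ee_rot: [-0.0, 0.75, 0.662, 0.001]
ft_force: [2.2, 22.0, 2.2]
gripper_width: 0.169
```

```bash
python3 see.py 15
```

```text
t 26.45 p [0.5072 0.0726 0.025 ] yh -0.1239 tilt [0.0018 0.0018] F [ 2.16 21.95  2.19] M [ 3.58 -0.37 -0.24] g 0.169
press frame: block x -0.1622 face 0.0178 lat -0.0052
```

View pics/t15.png

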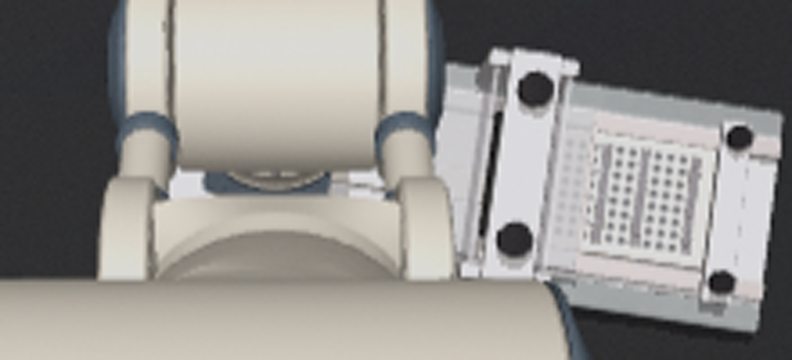

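Emit:
apply_moves([
  [[0.0005, 0, 0], [0, 0, 0]],
  [[0, 0, 0], [0, 0, 0]],
  [[0, 0, 0], [0, 0, 0]],
])

```text
clock: 26.88
position: [0.507, 0.0727, 0.0248]
ee_rot: [0.0, 0.749, 0.662, 0.001]
ft_force: [2.3, 9.1, 1.0]
gripper_width: 0.177
```

Emit:
apply_moves([
  [[0, 0, 0], [0, 0, 0]],
  [[0, 0, 0], [0, 0, 0]],
])

```text
clock: 27.12
position: [0.507, 0.0728, 0.0248]
ee_rot: [0.0, 0.749, 0.662, 0.001]
ft_force: [2.5, 8.8, 0.3]
gripper_width: 0.172
```

Emit:
apply_moves([
  [[0.001, 0, 0], [0, 0, 0]],
  [[0.003, 0, 0], [0, 0, 0]],
  [[0.006, 0, 0], [0, 0, 0]],
  [[0.01, 0, 0], [0, 0, 0]],
  [[0.012, 0, 0], [0, 0, 0]],
])

```text
clock: 27.75
position: [0.5104, 0.1046, 0.0246]
ee_rot: [-0.0, 0.749, 0.662, -0.0]
ft_force: [0.3, -0.2, -2.2]
gripper_width: 0.168
```

```bash
python3 see.py 16
```

```text
t 27.75 p [0.5104 0.1046 0.0246] yh -0.1231 tilt [-0.0001  0.    ] F [ 0.26 -0.19 -2.16] M [-0.05  0.08 -0.04] g 0.168
press frame: block x -0.1944 face -0.0144 lat -0.0060
```

View pics/t16.png

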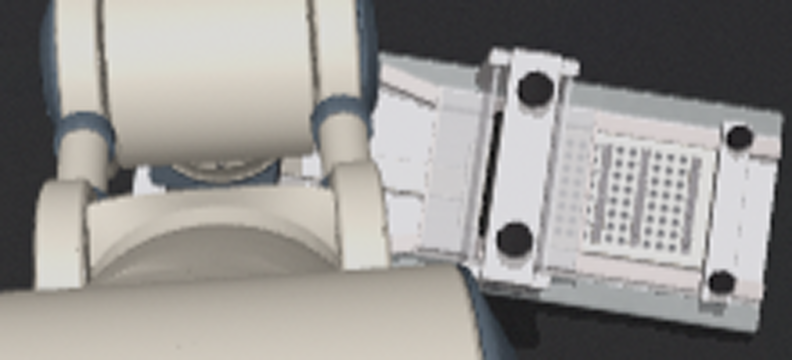

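Emit:
apply_moves([
  [[0.008, 0, 0], [0, 0, 0]],
  [[0.012, 0, 0], [0, 0, 0]],
  [[0.015, 0, 0], [0, 0, 0]],
  [[0.015, 0, 0], [0, 0, 0]],
  [[0.015, 0, 0], [0, 0, 0]],
  [[0.015, 0, 0], [0, 0, 0]],
  [[0.015, 0, 0], [0, 0, 0]],
  [[0.012, 0, 0], [0, 0, 0]],
  [[0.008, 0, -0.01], [0, 0, 0]],
  [[0.005, 0, -0.015], [0, 0, 0]],
])

```text
clock: 29.05
position: [0.5249, 0.2232, 0.0504]
ee_rot: [-0.0, 0.749, 0.662, -0.0]
ft_force: [0.4, 0.1, -2.2]
gripper_width: 0.17
```

Emit:
apply_moves([
  [[0.01, 0, -0.015], [0, 0, 0]],
  [[0.02, 0, -0.01], [0, 0, 0]],
  [[0.02, 0, -0.005], [0, 0, 0]],
  [[0.015, 0, 0], [0, 0, 0]],
  [[0.01, 0, 0], [0, 0, 0]],
  [[0, 0, 0], [0, 0, 0]],
])

```text
clock: 29.8
position: [0.5339, 0.2978, 0.079]
ee_rot: [-0.0, 0.749, 0.663, -0.0]
ft_force: [-0.6, -0.8, -2.7]
gripper_width: 0.17
```

```bash
python3 see.py 17; python3 - <<'E'
from h import *
from plant import readout
s=readout.get_state()
# target same as original pose, heading .109
for r in plan(s["position"],rot(s),[.446,.362,.075],target_R(np.pi/2+.08),12): print(r)
E
```

```text
t 29.8 p [0.5339 0.2978 0.079 ] yh -0.1222 tilt [-0.0008 -0.0004] F [-0.59 -0.82 -2.65] M [-0.04  0.07 -0.  ] g 0.17
press frame: block x -0.3890 face -0.2090 lat -0.0063
[[0.0045, -0.0079, 0.0003], [-0.0001, -0.0, -0.1478]]
[[0.0056, -0.0072, 0.0003], [-0.0001, -0.0, -0.1478]]
[[0.0066, -0.0063, 0.0003], [-0.0001, -0.0, -0.1478]]
[[0.0074, -0.0053, 0.0003], [-0.0001, -0.0, -0.1478]]
[[0.0081, -0.0041, 0.0003], [-0.0001, -0.0, -0.1478]]
[[0.0086, -0.0029, 0.0003], [-0.0001, -0.0, -0.1478]]
[[0.009, -0.0016, 0.0003], [-0.0001, -0.0, -0.1478]]
[[0.0091, -0.0002, 0.0003], [-0.0001, -0.0, -0.1478]]
[[0.009, 0.0011, 0.0003], [-0.0001, -0.0, -0.1478]]
[[0.0088, 0.0024, 0.0003], [-0.0001, -0.0, -0.1478]]
[[0.0083, 0.0037, 0.0003], [-0.0001, -0.0, -0.1478]]
[[0.0077, 0.0049, 0.0003], [-0.0001, -0.0, -0.1478]]
```

View pics/t17.png

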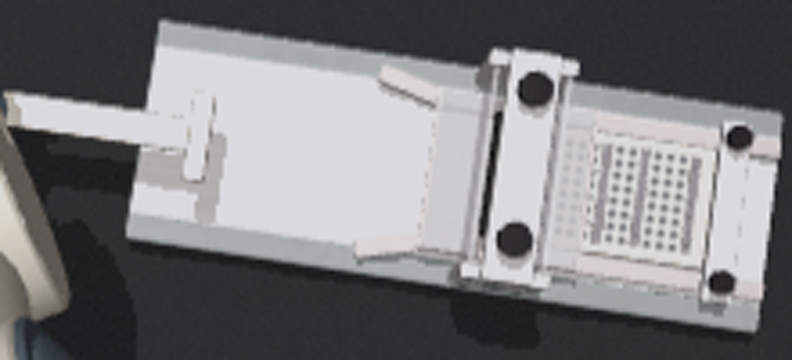

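Emit:
apply_moves([
  [[0.004, -0.008, 0], [0, 0, -0.08]],
  [[0.006, -0.007, 0], [0, 0, -0.14]],
  [[0.007, -0.006, 0], [0, 0, -0.15]],
  [[0.007, -0.005, 0], [0, 0, -0.16]],
  [[0.008, -0.004, 0], [0, 0, -0.16]],
  [[0.009, -0.003, 0], [0, 0, -0.16]],
  [[0.009, -0.001, 0], [0, 0, -0.16]],
  [[0.009, 0, 0], [0, 0, -0.16]],
  [[0.009, 0.001, 0], [0, 0, -0.16]],
  [[0.009, 0.003, 0], [0, 0, -0.16]],
])

```text
clock: 31.1
position: [0.4639, 0.3547, 0.0794]
ee_rot: [-0.0, 0.099, 0.995, -0.0]
ft_force: [-0.6, 0.7, -2.0]
gripper_width: 0.177
```

Emit:
apply_moves([
  [[0.008, 0.004, 0], [0, 0, -0.14]],
  [[0.008, 0.005, 0], [0, 0, -0.1]],
  [[0, 0, 0], [0, 0, -0.04]],
  [[0, 0, 0], [0, 0, 0]],
])

```text
clock: 31.6
position: [0.4495, 0.3658, 0.0795]
ee_rot: [-0.0, -0.038, 0.999, -0.0]
ft_force: [-0.1, -0.6, -1.7]
gripper_width: 0.173
```

```bash
python3 - <<'E'
from h import *
from plant import vision
s=st()
R=rot(s).as_matrix(); d=np.array([.447,.362,.0])-s["position"]; print("d world",d,"tool",R.T@d)
f=vision.grab_frame("top"); np.savez("top18.npz",**f); a=f["frame"]
cv2.imwrite("pics/t18.png",cv2.resize(a[150:290,150:250],None,fx=4,fy=4,interpolation=cv2.INTER_CUBIC))
E
```

```text
t 31.6 p [0.4495 0.3658 0.0795] yh 1.6463 tilt [-0.0005 -0.0004] F [-0.07 -0.58 -1.75] M [-0.01  0.08 -0.01] g 0.173
d world [-0.00248117 -0.0038439  -0.07945812] tool [ 0.00272552 -0.00361318  0.07946094]
```

View pics/t18.png

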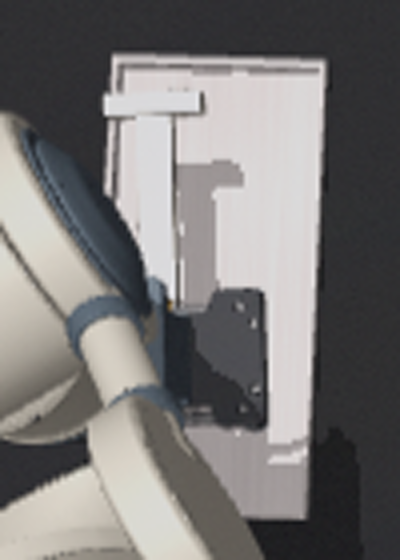

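Emit:
apply_moves([
  [[0.003, -0.006, 0.01], [0, 0, 0.03]],
  [[0, 0, 0.02], [0, 0, 0.03]],
  [[0, 0, 0.02], [0, 0, 0]],
  [[0, 0, 0.014], [0, 0, 0]],
  [[0, 0, 0.006], [0, 0, 0]],
  [[0, 0, 0.003], [0, 0, 0]],
  [[0, 0, 0], [0, 0, 0]],
])

```text
clock: 32.52
position: [0.4472, 0.3603, 0.0068]
ee_rot: [0.0, -0.008, 1.0, 0.0]
ft_force: [-0.4, -0.2, -1.7]
gripper_width: 0.172
```

Emit:
apply_moves([
  [[0, 0, 0.001], [0, 0, 0]],
  [[0, 0, 0.001], [0, 0, 0]],
  [[0, 0, 0], [0, 0, 0]],
])

```text
clock: 32.9
position: [0.4471, 0.3603, 0.0047]
ee_rot: [0.0, -0.008, 1.0, 0.0]
ft_force: [0.1, 0.4, -1.5]
gripper_width: 0.17
```

```bash
python3 - <<'E'
from h import *
st()
E
```

```text
t 32.9 p [0.4471 0.3603 0.0047] yh 1.587 tilt [0.0001 0.0001] F [ 0.09  0.37 -1.53] M [0.02 0.14 0.01] g 0.17
```

Emit:
apply_moves([
  [[0, 0, 0.0005], [0, 0, 0]],
  [[0, 0, 0.0004], [0, 0, 0]],
  [[0, 0, 0], [0, 0, 0]],
])

```text
clock: 33.28
position: [0.4471, 0.3602, 0.0037]
ee_rot: [-0.0, -0.008, 1.0, 0.0]
ft_force: [0.5, -0.1, -1.9]
gripper_width: 0.173
```

Emit:
apply_moves([
  [[0, 0, 0], [0, 0, 0]],
  [[0, 0, 0], [0, 0, 0]],
  [[0, 0, 0], [0, 0, 0]],
  [[0, 0, 0], [0, 0, 0]],
  [[0, 0, 0], [0, 0, 0]],
], grip=0.4)

```text
clock: 33.9
position: [0.4471, 0.3603, 0.0037]
ee_rot: [0.0, -0.008, 1.0, 0.0]
ft_force: [-0.3, -0.3, -0.8]
gripper_width: 0.6
```

Emit:
apply_moves([
  [[0, 0, -0.01], [0, 0, 0]],
  [[0, 0, -0.02], [0, 0, 0]],
  [[0, 0, -0.03], [0, 0, 0]],
  [[0, 0, -0.03], [0, 0, 0]],
  [[0, 0, -0.03], [0, 0, 0]],
  [[0, 0, -0.03], [0, 0, 0]],
])

```text
clock: 34.65
position: [0.447, 0.3602, 0.1555]
ee_rot: [0.0, -0.008, 1.0, 0.0]
ft_force: [0.8, -0.2, 0.1]
gripper_width: 0.602
```

```bash
python3 - <<'E'
from h import *
from plant import readout
s=st()
for r in plan(s["position"],rot(s),[.30,.50,.19],rot(s),6): print(r)
E
```

```text
t 34.65 p [0.447  0.3602 0.1555] yh 1.587 tilt [0.0005 0.0003] F [ 0.78 -0.2   0.07] M [ 0.06 -0.   -0.  ] g 0.602
[[0.0241, 0.0237, -0.0058], [0.0, 0.0, 0.0]]
[[0.0241, 0.0237, -0.0058], [0.0, 0.0, 0.0]]
[[0.0241, 0.0237, -0.0058], [0.0, 0.0, 0.0]]
[[0.0241, 0.0237, -0.0058], [0.0, 0.0, 0.0]]
[[0.0241, 0.0237, -0.0058], [0.0, 0.0, 0.0]]
[[0.0241, 0.0237, -0.0058], [0.0, 0.0, 0.0]]
```

Emit:
apply_moves([
  [[0.015, 0.015, -0.006], [0, 0, 0]],
  [[0.025, 0.025, -0.006], [0, 0, 0]],
  [[0.025, 0.03, -0.006], [0, 0, 0]],
  [[0.025, 0.03, -0.006], [0, 0, 0]],
  [[0.025, 0.03, -0.006], [0, 0, 0]],
  [[0.015, 0.015, 0], [0, 0, 0]],
  [[0, 0, 0], [0, 0, 0]],
])

```text
clock: 35.52
position: [0.3132, 0.5035, 0.1831]
ee_rot: [-0.0, -0.009, 1.0, -0.0]
ft_force: [0.5, -0.2, -1.0]
gripper_width: 0.599
```

```bash
python3 - <<'E'
from h import *
from plant import vision
st()
for n in ["top","scene"]:
    f=vision.grab_frame(n); np.savez(n+"20.npz",**f); a=f["frame"]; cv2.imwrite(f"pics/{n}20.png",a)
    if n=="top": 
        cv2.imwrite("pics/t20.png",cv2.resize(a[150:290,150:250],None,fx=4,fy=4,interpolation=cv2.INTER_CUBIC))
        cv2.imwrite("pics/t20b.png",cv2.resize(a[195:285,375:465],None,fx=6,fy=6,interpolation=cv2.INTER_CUBIC))
    else: cv2.imwrite("pics/s20.png",cv2.resize(a[220:350,230:390],None,fx=5,fy=4.6,interpolation=cv2.INTER_CUBIC))
E
```

```text
t 35.525 p [0.3132 0.5035 0.1831] yh 1.5891 tilt [-0.0007 -0.0008] F [ 0.52 -0.17 -0.99] M [ 0.08 -0.   -0.04] g 0.599
```

View pics/top20.png

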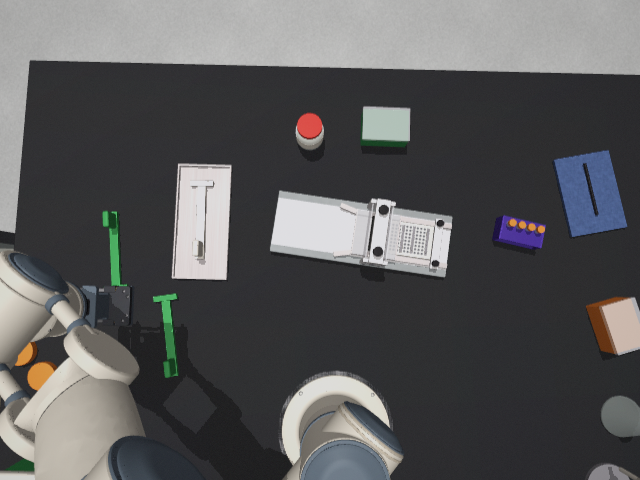

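View pics/t20.png

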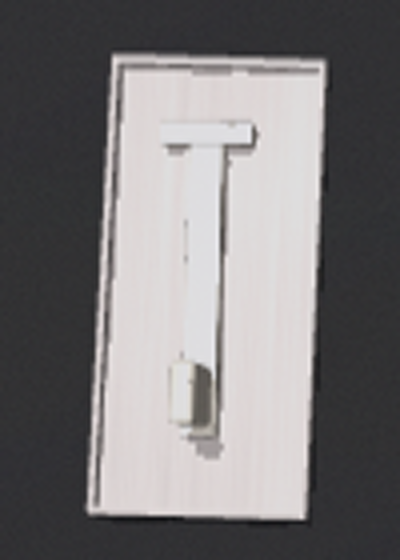

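View pics/t20b.png

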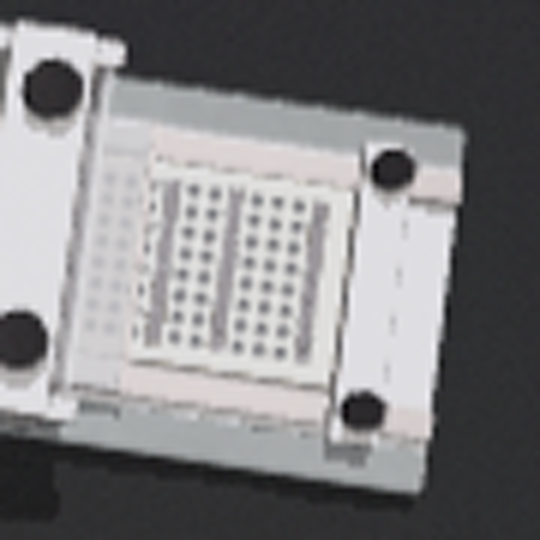

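View pics/s20.png

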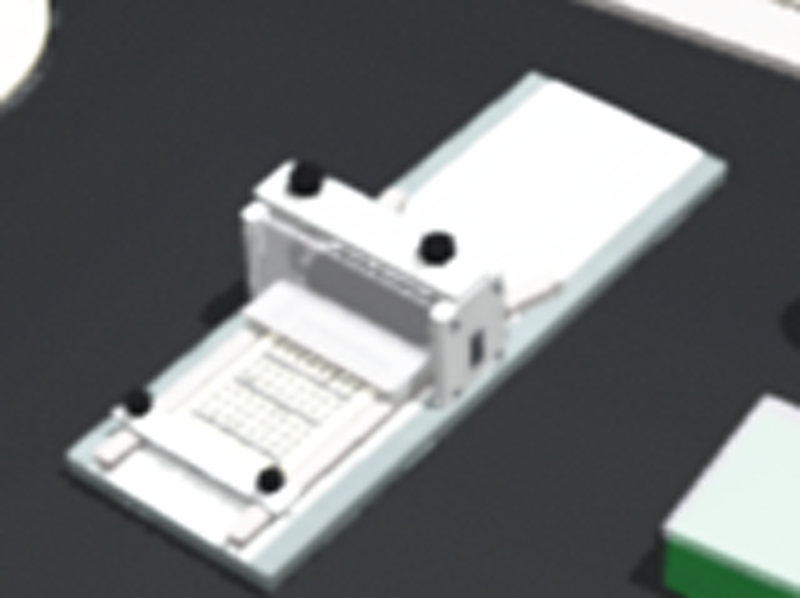

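```bash
python3 - <<'E'
from h import *
a,b=load("top0.npz")["frame"].astype(int),load("top20.npz")["frame"].astype(int)
for n,(u0,v0,u1,v1) in dict(jar=(285,105,335,160),tip=(355,98,420,155),rack=(485,205,555,260),stopbar=(432,212,455,275)).items(): print(n,np.abs(a-b)[v0:v1,u0:u1].mean().round(2))
c=load("top15.npz")["frame"].astype(int); print("plate 15v20",np.abs(c-b)[212:275,398:455].mean().round(2))
from plant import ticket
print(ticket.close_job())
E
```

```text
jar 1.48
tip 1.66
rack 1.43
stopbar 3.02
plate 15v20 3.88
the job is handed in; nothing more can be done
None
```

The plate was pushed with the stick through the press onto the end stop, and the stick is back flat in its tray. The job was handed in at about 35.6 s.

**What I did:** I gripped the stick by its block and squared the plate up on the infeed deck. I eased it in at 20 mm/s, under the guard and roller. The readings showed about 7–11 N near the strips.

**End stop:** I felt it with the plate's leading edge about 146 mm past the roller axis. I held the plate on it with about 9 N for more than 0.3 s, then drew the stick straight back out.

**Last checks:**
- The top view shows the plate past the roller, at or within about 2 mm of the stop bar. A thin dark line remains between them that I could not resolve as shadow or gap.
- The stick lies flat inside the tray, and the arm is raised clear of everything.
- Before and after pictures of the jar, tip box and tube rack show no visible change.

**What went wrong or disagreed:**
- **First grasp closed on nothing.** The fingertips stood about 37 mm higher, relative to the reported TCP, than the description says. I worked this out from the wrist and scene pictures and regripped lower.
- **The contact with the stop was harder than intended.** The force read 22 N on first contact, under the 25 N limit, and I backed off at once. Forces were only read at the end of each call, so a brief higher peak cannot be ruled out.
- **Cap depth was not measured directly.** That all four strips are home is inferred from the force at the roller and all four strips having passed under it.
- **Two image comparisons were looser than the others.** The plate area changed by 3.9 grey levels between pressing and the end, and the stop bar by 3.0 from the start. The bystanders changed by about 1.5. I put this down to shadows and the plate's arrival, but did not confirm it.

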